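# Ease a hanging pack off a bent display peg into the kit holder

## Task

Take the orange pack off its display peg and stand it upright, fully home, in the empty slot of the kit holder, then let go. The peg ends in an upturned tip and its outer half is bent up or down, so lift the pack's hang tab clear of the tip and slide it off gently by feel, without forcing the stand or its pegs; leave the blue pack hanging where it is.

Things in the scene. Friction and masses are not known exactly. Their poses are not given: they have to be found in the camera images.
- stand: Fixed display stand, 250 mm wide: dark base plate 12 mm thick, upright grey board, top 164 mm high, its face at x = +36 mm. Origin: underside, on the table; -x = the way its two pegs point, z up. Pegs: 6 mm round steel, axis at z = 150 mm, y = +65 and -65 mm. Stiff: they do not yield; pushing or pulling on stand or pegs with over 18 N is forcing it.
- peg_left_knee (a point): On the axis of the peg at the stand's y = +65 mm, 45 mm out of the board, stand's axes. From board to here the peg is straight and level; the last 55 mm are bent up or down from here by 0.1 to 0.27 rad (not reported). It ends in a tip turned up square to it, top 8 mm above the top of the peg behind it, 3 to 6 mm thick; beyond 63 mm out from here there is no peg.
- peg_right_knee (a point): The same point on the other peg, at the stand's y = -65 mm; bent by another unreported amount, 0.1 to 0.27 rad up or down.
- orange_pack_center (a point): Pack to take: plastic case with orange backing, steel ring in a clear blister. Point: half-way up, 46 mm above the underside. x = thickness, to the board; y = width; z up. Whole pack 92 mm tall, 84 to 168 g. Case 18 mm thick, 50 wide, up to 62 mm: grip it across its width 9 mm above this point. Hangs straight on either peg, 34 mm out of the board (11 mm inside the knee).
- orange_pack_slot (a point): Centre of the slot in the orange pack's hang tab (30 mm above the pack's centre), pack's axes. Tab 5 mm thick, 40 mm wide, slot 14 mm wide (y) and 18 mm high (z). The peg passes through it; hanging, the slot's top edge rests on the peg, so the pack can be lifted 12 mm before the slot's bottom edge meets the underside of the straight part.
- blue_pack_center (a point): The same pack in blue with a brass ring, hanging on the other peg, 130 mm beside it; it stays there. Point and axes as for the orange pack.
- kit_holder: Fixed kit holder: aluminium base 75 x 110 mm, 6 mm thick, carrying a grey socket with an orange plate on its front. Origin: centre of its underside on the table; x = across the slot (orange plate at -x), y = along the slot, z up.
- slot (a point): Centre of the slot's floor in the kit holder, 6 mm above the table. Slot 23 mm (x) by 60 mm (y), 28 mm deep, walls 6 mm thick, so the rim is 34 mm above the table. Axes as the holder's. Holds the pack upright, either way round.
There are look-alikes about, which are no part of the job. Of the things like the part that bears orange_pack_center, leave any that is pink; of the rest the smaller one is meant.

How it is judged:
On the way:
1. the orange pack is off its peg, clear of the upturned tip (x of orange_pack_center in the frame of stand below -0.078 m), for 0.1 s.
At the end, for the whole second after the job is handed in: The orange pack stands in the kit holder's slot, released: its centre within 15 mm of the slot's centre seen from above and 40 to 51 mm above the slot's floor (fully down: 46), leaning less than 0.2 rad; the blue pack hangs within 15 mm of where it was (horizontal distance between orange_pack_center and slot below 0.015 m and z of orange_pack_center in the frame of slot between 0.04 and 0.051 m and angle between orange_pack_center's own z axis and vertical below 0.2 rad and distance of blue_pack_center from where it was at the start of the episode below 0.015 m); the robot touches nothing.
It fails at once if the stand or a peg is forced (pressed or pulled with more than 18 N) (contact force between stand and anything else above 18 N).
It fails at once if the blue pack is knocked about (its centre moved more than 30 mm) (distance of blue_pack_center from where it was at the start of the episode above 0.03 m).
It also fails if it takes over 64 s, if anything falls off the work surface, if the arm or the gripper's body presses on something with over 40 N, if the wrist force passes 120 N, or if a joint passes its speed limit or range.

## Robot

A 7-joint arm with a two-finger parallel gripper is mounted at the origin on a cart in front of the work surface, level with it; the furniture and walls round the work are solid. World frame = base frame: x ahead of the robot, y to its left, z up, the work surface at z = 0. Lengths are in m, angles in rad, forces in N, time in s.
With the tool pointing down it reaches from about 0.4 to 0.875 m from the base axis. Payload 19.3 kg.
Tool frame: the origin (TCP) lies between the finger pads; the fingertips stand ahead of it and the grasp point (between the pads) lies 8 mm behind it (bot.tip_extent is the x of the fingertips in the tool frame, in m); x points along the fingers, y is the direction in which the jaws open and shut, and the axes are right-handed (so a half turn about x gives the same grasp; the last joint's range is limited). The gripper opens to 85 mm and grips with 20 to 120 N. Pads are 22 mm wide; open, the fingers measure 114 mm over their backs; the gripper's body (76 mm by 85 mm) begins 54 mm behind the grasp point. The pads swing forward as they close: fully open they stand 13 mm farther back than shut.
Start: joints at [1.184, 0.521, -0.036, 1.599, 0.021, 1.021, -0.113], TCP at [0.195, -0.594, 0.242] pointing down, gripper open.
Joint ranges: [-2.91, 2.91], [-0.3, 2.13], [-1.5, 1.42], [0.17, 2.43], [-1.26, 4.41], [0.16, 1.93], [-2.52, 2.52]. Speed limits (rad/s): [1.89, 1.89, 2.39, 2.39, 3.01, 3.01, 3.01].

## Interface

Orientations are given as [roll, pitch, yaw] about the fixed x, y, z axes, in that order (R = Rz(yaw) Ry(pitch) Rx(roll)).
In Python, from workcell import observe, grab_frame, camera_info, bot, nets gives the robot as it stands.
- The arm moves only by the tool jog_arm, never from a script. Its argument "commands" is a list of rows, each a list of 6 numbers: the shift along the tool's x, y, z in mm, then the turn, a rotation vector about the tool's x, y, z in rad. A call has 1 to 20 rows; each row shifts and turns the pose as measured when the row begins, along the tool's axes as they then stand; what a row does not reach is not made up. A row lasts 1/10 s, in which the tool goes at most 50 mm and 8.59 degrees, less where a joint would pass 70% of its speed; a pose out of reach is approached as far as the arm can. A call is refused whole if a number of a shift passes 50 or a number of a turn 0.15, either way. A call with a gripper value outside its range is refused whole. "gripper" is the closure in counts, from 0 (fully open) to 255 (shut), set as the call begins (left out, the last holds). The fingers move at their own pace and stop on an object; "newtons" is the grip in N (left out, the last holds). Time passes only in rows, so rows that do not move let the fingers close. It gives the time, the measured TCP pose, the force and the opening at its end, in the units of the state.
- observe(): the state, without advancing time (a new reading comes with each control period).
- grab_frame(name): name is "side" or "top" or "wrist"; returns the picture (480x640x3 uint8, red, green, blue); there is no depth.
- camera_info(name): a dict with "fov_y" (degrees; the focal length in pixels is half the picture's height over the tangent of half this angle, whatever the lens; pixels are square), "cx", "cy" (the principal point, pixels), "distortion" ([k1, k2, p1, p2, k3] as OpenCV has them; the pictures are not rectified), "R" (3x3) and "t" (3): a world point X has camera coordinates R X + t; the wrist camera has in their place "tool_from_camera" (4x4, takes a point from camera to tool coordinates, whose origin is the TCP and whose axes are the tool frame's). Camera axes: x right, y down, z forward; pixel columns grow to the right and rows downward; lengths in m; the calibration is good to about 2 mm. A picture is of the moment at which its call begins: read the wrist's pose just before it. camera_info takes no time and is no camera call.
- bot.job_done(): hands the job in, once; it reports no verdict.
Trained networks look in the newest picture that a camera, given by its name, has taken for a name from the list of things; names that differ only in an ending like _2 or _b are one class to them, and where a whole thing is asked for, a point or a joint stands for the part that bears it (a point fixed in the world has none). Each returns a list of dicts, best first, with "p" (0 to 1); they miss things now and then, are a little off and sometimes report something else, mostly with a low value. They report only what shows in the picture. A call takes as long as a camera call. They do not tell look-alikes from the thing itself.
- nets.find_in(camera, name): "rect" ([left, top, right, bottom] in pixels, round what is visible of it).
- nets.silhouettes(camera, name): "mask" (480x640 bool, what is visible of it) and "rect" ([left, top, right, bottom] in pixels, round what is visible of it).
- nets.pinpoint(camera, name): "location" ([column, row] in pixels: a listed point, or the origin of a listed thing).
The state is a dict: "clock": time; "qpos": joint angles; "qd": joint speeds; "joint_efforts": joint torques, N m; "position": TCP position; "tool_rot": TCP orientation; "force": force on the tool from outside, world axes, zero at the start; "moment": the same for the moment, N m; "grip_width": finger opening in m.
Only numpy, scipy, OpenCV 4.12 (cv2) and the standard library are available. Lean on these libraries where they do the work, as an engineer would, in place of code of your own. Each camera call takes 0.05 s, during which the arm holds its last target.

## Working session

There is one attempt and no reset: what is moved stays moved. The work goes in short steps, Python scripts to look and compute and a tool call to move; the robot and the scene stay as the last step left them, time stands still between calls to the robot, and variables do not carry over. Pictures are saved under pics/ and viewed, and the job is handed in when it is done.

Besides the shell and the picture viewer there is one more tool, called after "Emit:" as name(argument=value, ...) on one line, values as JSON. jog_arm: Moves the arm, as the interface text tells. Its arguments: {"type":"object","properties":{"commands":{"type":"array","items":{"type":"array","items":{"type":"number"}}},"gripper":{"type":"number"},"newtons":{"type":"number"}},"required":["commands"]}

```bash
ls; mkdir -p pics
python3 - <<'E'
from workcell import observe, grab_frame, camera_info, bot, nets
import cv2
s=observe();print(s)
print(bot.tip_extent)
for n in ["side","top","wrist"]:
    im=grab_frame(n);cv2.imwrite(f"pics/{n}0.png",im[:,:,::-1]);c=camera_info(n);print(n,c)
print(observe()['clock'])
E
```

```text
pics
{'clock': 0.0, 'qpos': array([ 1.18383702,  0.52201067, -0.03633983,  1.59999534,  0.02117742,
        1.02107031, -0.1127552 ]), 'qd': array([ 0.00060143, -0.00054436, -0.00132544, -0.00153093, -0.0008712 ,
       -0.00014493,  0.00010124]), 'joint_efforts': array([ 3.82660401e-04, -9.27098179e+01,  1.98056102e+00, -3.69927871e+01,
        1.80285482e-02,  8.23710579e-03,  8.44988881e-05]), 'position': array([ 0.19456258, -0.59361563,  0.24173219]), 'tool_rot': array([-1.52368262,  1.56969651,  1.93470291]), 'force': array([-0.11071668, -1.59567476, -0.92871275]), 'moment': array([ 0.00142045, -0.06456649, -0.00664184]), 'grip_width': 0.08561236987248058}
0.011
side {'fov_y': 43.02944071807188, 'cx': 308.15711995865445, 'cy': 245.46495068540838, 'distortion': array([-0.1162709,  0.       ,  0.       ,  0.       ,  0.       ]), 'R': array([[-0.96872133, -0.24756169, -0.01709353],
       [-0.116688  ,  0.51523219, -0.8490699 ],
       [ 0.21900432, -0.82051752, -0.52800389]]), 't': array([0.49729982, 0.30673886, 0.89558742])}
top {'fov_y': 54.46455189153118, 'cx': 315.84847105790
[... 164 characters left out ...]
96739],
       [-0.9700605 , -0.01464186, -0.24242162],
       [ 0.24242412,  0.00163098, -0.970169  ]]), 't': array([-0.23048768,  0.60337684,  0.83282889])}
wrist {'fov_y': 68.64317414165922, 'cx': 314.95859440822085, 'cy': 237.97194548060423, 'distortion': array([-0.04646261,  0.        ,  0.        ,  0.        ,  0.        ]), 'tool_from_camera': array([[-6.22102035e-05, -3.06785507e-01,  9.51778676e-01,
        -1.31266090e-01],
       [ 9.99999325e-01,  1.08512323e-03,  4.15128279e-04,
         2.65131146e-04],
       [-1.16015249e-03,  9.51778060e-01,  3.06785233e-01,
        -7.82492198e-02],
       [ 0.00000000e+00,  0.00000000e+00,  0.00000000e+00,
         1.00000000e+00]])}
0.15
```

View pics/side0.png

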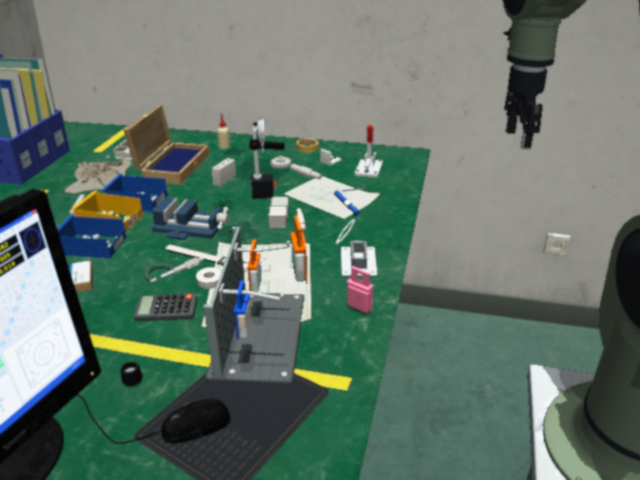

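View pics/top0.png

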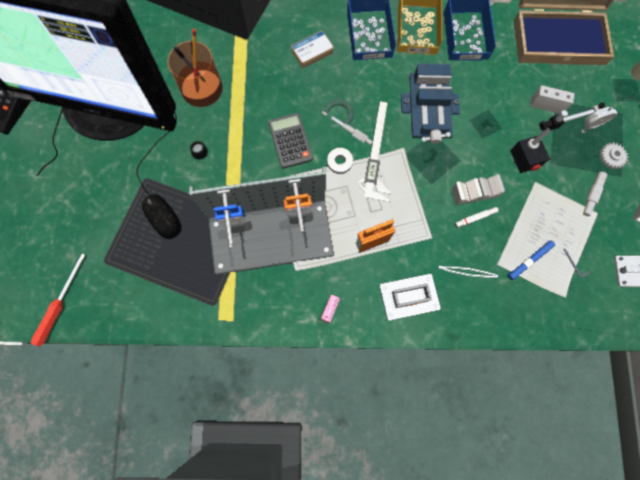

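View pics/wrist0.png

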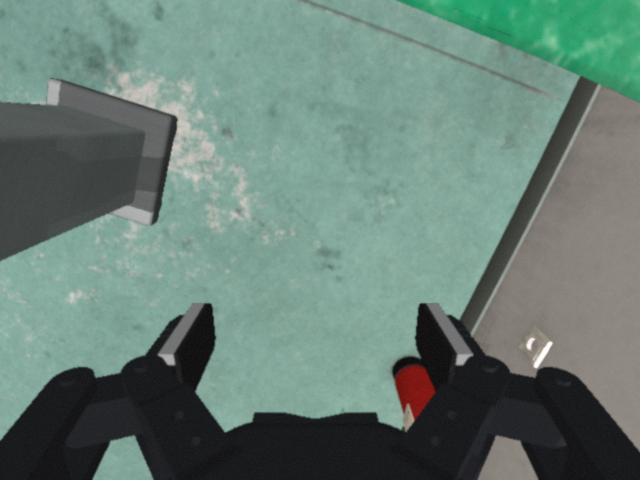

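```bash
cat > h.py <<'E'
from workcell import observe, grab_frame, camera_info, bot, nets
import cv2, numpy as np
from scipy.spatial.transform import Rotation as Ro
def K(c):
    f=240/np.tan(np.radians(c['fov_y'])/2); return np.array([[f,0,c['cx']],[0,f,c['cy']],[0,0,1.]])
def pose(name):
    c=camera_info(name)
    if name=='wrist':
        s=observe(); T=np.eye(4);T[:3,:3]=Ro.from_euler('xyz',s['tool_rot']).as_matrix();T[:3,3]=s['position']
        W=T@c['tool_from_camera'];R=W[:3,:3].T;t=-R@W[:3,3];return c,R,t
    return c,np.array(c['R']),np.array(c['t'])
def ray(P,px):
    c,R,t=P
    u=cv2.undistortPoints(np.array([[px]],float),K(c),np.array(c['distortion']))[0,0]
    d=R.T@np.array([u[0],u[1],1]);return -R.T@t,d/np.linalg.norm(d)
def onz(P,px,z):
    o,d=ray(P,px);return o+d*(z-o[2])/d[2]
def tri(rs):
    A=0;b=0
    for o,d in rs:
        M=np.eye(3)-np.outer(d,d);A=A+M;b=b+M@o
    X=np.linalg.solve(A,b);return X,[np.linalg.norm((np.eye(3)-np.outer(d,d))@(X-o))*1e3 for o,d in rs]
def proj(P,X):
    c,R,t=P
    return cv2.projectPoints(np.array(X,float).reshape(-1,1,3),cv2.Rodrigues(R)[0],t,K(c),np.array(c['distortion']))[0][:,0]
E
python3 - <<'E'
from h import *
np.set_printoptions(precision=4,suppress=True)
for n in ["stand","peg_left_knee","peg_right_knee","orange_pack_center","orange_pack_slot","blue_pack_center","kit_holder","slot"]:
    for cam in ["top","side"]:
        print(n,cam,[(np.round(d['location'],1).tolist(),round(d['p'],2)) for d in nets.pinpoint(cam,n)])
print(observe()['clock'])
E
```

```text
stand top []
stand side [([254.2, 336.4], 0.94)]
peg_left_knee top [([228.6, 216.8], 0.69), ([296.5, 204.1], 0.45)]
peg_left_knee side [([246.7, 289.3], 0.7)]
peg_right_knee top [([294.6, 204.9], 0.63)]
peg_right_knee side [([258.9, 247.7], 0.76)]
orange_pack_center top [([330.1, 311.7], 0.83), ([297.4, 205.0], 0.8), ([371.3, 236.6], 0.58), ([229.9, 216.1], 0.56)]
orange_pack_center side [([356.9, 286.9], 0.81), ([251.8, 265.7], 0.75), ([296.4, 249.6], 0.74)]
orange_pack_slot top [([377.4, 230.2], 0.82), ([298.1, 197.6], 0.72), ([329.2, 307.8], 0.56)]
orange_pack_slot side [([299.9, 229.1], 0.94), ([362.6, 276.1], 0.74), ([250.8, 252.3], 0.67)]
blue_pack_center top [([229.7, 215.6], 0.89), ([408.1, 294.5], 0.21)]
blue_pack_center side [([241.2, 308.1], 0.62)]
kit_holder top [([407.7, 295.7], 0.59)]
kit_holder side [([354.8, 265.2], 0.71)]
slot top [([410.2, 293.7], 0.57)]
slot side [([359.8, 259.9], 0.89)]
0.95
```

Run:
```python
from h import *
np.set_printoptions(precision=4,suppress=True)
T,S=pose('top'),pose('side')
for n,a,b in [("lknee",(228.6,216.8),(246.7,289.3)),("rknee",(294.6,204.9),(258.9,247.7)),("orange",(297.4,205),(251.8,265.7)),("oslot",(298.1,197.6),(250.8,252.3)),("blue",(229.7,215.6),(241.2,308.1)),("stdorange",(371.3,236.6),(296.4,249.6)),("stdslot",(377.4,230.2),(299.9,229.1)),("holder",(407.7,295.7),(354.8,265.2)),("slot",(410.2,293.7),(359.8,259.9))]:
    print(n,*tri([ray(T,a),ray(S,b)]))
print(onz(T,(407.7,295.7),0),onz(T,(410.2,293.7),.006))
a=cv2.imread('pics/top0.png')
cv2.imwrite('pics/topA.png',cv2.resize(a[165:285,185:345],None,fx=5,fy=5,interpolation=cv2.INTER_CUBIC))
cv2.imwrite('pics/topB.png',cv2.resize(a[205:335,310:450],None,fx=4.5,fy=4.5,interpolation=cv2.INTER_CUBIC))
a=cv2.imread('pics/side0.png')
cv2.imwrite('pics/sideA.png',cv2.resize(a[205:395,190:400],None,fx=3.1,fy=3.1,interpolation=cv2.INTER_CUBIC))
```

```text
lknee [ 0.6301 -0.0634  0.15  ] [np.float64(1.9201417432229158), np.float64(1.9201417432231114)]
rknee [ 0.6499 -0.1825  0.1565] [np.float64(0.3051497942702298), np.float64(0.305149794270122)]
orange [ 0.666  -0.1854  0.1123] [np.float64(1.2665198577357781), np.float64(1.266519857735653)]
oslot [ 0.6689 -0.1879  0.1408] [np.float64(0.7513522358239083), np.float64(0.7513522358239814)]
blue [ 0.6422 -0.0583  0.113 ] [np.float64(0.6276361438898983), np.float64(0.6276361438898407)]
stdorange [ 0.6196 -0.3305  0.0647] [np.float64(2.346818200485546), np.float64(2.346818200485504)]
stdslot [ 0.6162 -0.3367  0.1122] [np.float64(1.2781995012855034), np.float64(1.278199501285627)]
holder [ 0.5118 -0.414  -0.0121] [np.float64(0.41982607591064214), np.float64(0.41982607591060783)]
slot [ 0.5078 -0.4168  0.0021] [np.float64(5.920096874449346), np.float64(5.920096874449206)]
[ 0.5098 -0.4116  0.    ] [ 0.5132 -0.4157  0.006 ]
```

View pics/topA.png

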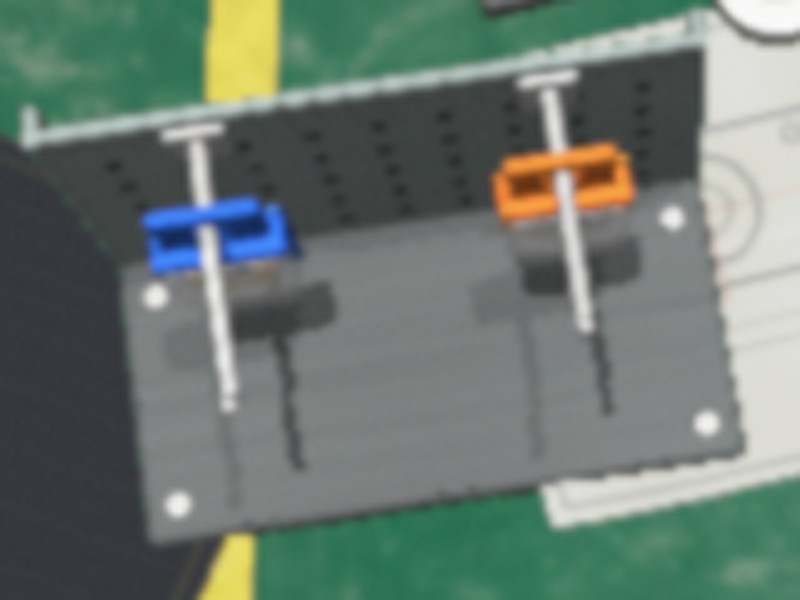

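View pics/topB.png

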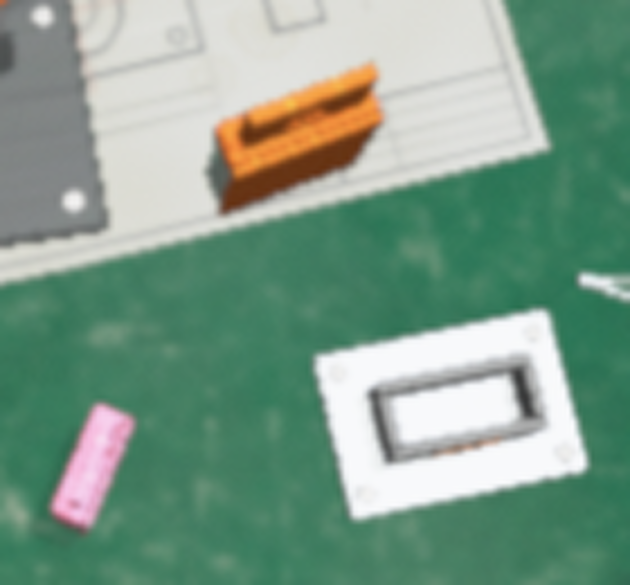

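View pics/sideA.png

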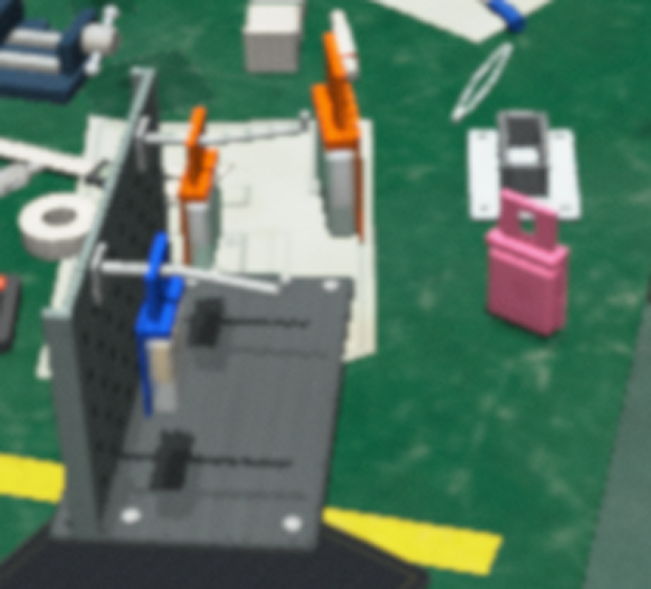

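Run:
```python
from h import *
np.set_printoptions(precision=4,suppress=True)
T,S=pose('top'),pose('side')
R=Ro.from_euler('xyz',observe()['tool_rot']).as_matrix();print(R)
A=lambda p:(185+p[0]/5,165+p[1]/5)
B=lambda p:(310+p[0]/4.5,205+p[1]/4.5)
a=onz(T,A((195,138)),.15);b=onz(T,A((548,85)),.15);print('roots',a,b,np.linalg.norm(a-b),np.degrees(1)*0+np.arctan2(*( (a-b)[[1,0]]*[1,1]))-np.pi/2)
a=onz(T,A((35,147)),.164);b=onz(T,A((705,45)),.164);print('top',a,b,np.linalg.norm(a-b),np.arctan2((a-b)[1],(a-b)[0])-np.pi/2)
a=onz(T,A((150,545)),.012);b=onz(T,A((745,452)),.012);print('basefront',a,b,np.linalg.norm(a-b),np.arctan2((a-b)[1],(a-b)[0])-np.pi/2)
cs=[onz(T,B(p),.006) for p in [(315,355),(548,310),(588,468),(355,520)]];print(np.array(cs),np.mean(cs,0))
e=cs[0]-cs[1]+cs[3]-cs[2];print('holder y',e/2, np.arctan2(e[1],e[0])-np.pi/2); e=cs[0]-cs[3];print(e)
rim=[onz(T,B(p),.034) for p in [(372,385),(525,357),(545,432),(385,463)]];print(np.array(rim),np.mean(rim,0))
print('pink',onz(T,(331,298),.08),onz(T,(331,320),0))
```

```text
[[ 0.      0.3115 -0.9502]
 [ 0.     -0.9502 -0.3115]
 [-1.     -0.     -0.    ]]
roots [ 0.6741 -0.0526  0.15  ] [ 0.6965 -0.181   0.15  ] 0.13039629053458188 0.17316176948528805
top [0.6649 0.0018 0.164 ] [ 0.7075 -0.2383  0.164 ] 0.24380620950683446 0.17560126431799739
basefront [ 0.5469 -0.0159  0.012 ] [ 0.5896 -0.2594  0.012 ] 0.24719097180298633 0.1734187899743549
[[ 0.5325 -0.3543  0.006 ]
 [ 0.5548 -0.4617  0.006 ]
 [ 0.4829 -0.4767  0.006 ]
 [ 0.4584 -0.3709  0.006 ]] [ 0.5071 -0.4159  0.006 ]
holder y [-0.0234  0.1066  0.    ] 0.2161443557454661
[0.0742 0.0166 0.    ]
[[ 0.5153 -0.3753  0.034 ]
 [ 0.5286 -0.4435  0.034 ]
 [ 0.4956 -0.451   0.034 ]
 [ 0.4811 -0.3802  0.034 ]] [ 0.5051 -0.4125  0.034 ]
pink [ 0.4932 -0.2516  0.08  ] [ 0.4583 -0.2545  0.    ]
```

Emit:
jog_arm(commands=[[-10, -15, -25, 0, 0, 0], [-10, -22, -38, 0, 0, 0], [-10, -22, -38, 0, 0, 0], [-10, -22, -38, 0, 0, 0], [-5, -22, -38, 0, 0, 0], [-5, -22, -38, 0, 0, 0], [0, -22, -38, 0, 0, 0], [0, -22, -38, 0, 0, 0], [0, -22, -38, 0, 0, 0], [0, -22, -38, 0, 0, 0], [0, -22, -38, 0, 0, 0], [0, -22, -38, 0, 0, 0], [0, -22, -38, 0, 0, 0], [0, -22, -38, 0, 0, 0]])

```text
clock: 2.35
position: [0.6059, -0.135, 0.2948]
tool_rot: [1.731, 1.566, -1.105]
force: [-0.0, -0.1, -0.3]
grip_width: 0.0852
```

Emit:
jog_arm(commands=[[0, 0, 0, -0.143, 0, 0], [0, 0, 0, -0.143, 0, 0], [0, 0, 0, -0.143, 0, 0], [0, 0, 0, -0.143, 0, 0], [0, 0, 0, -0.143, 0, 0], [0, 0, 0, -0.143, 0, 0], [0, 0, 0, -0.143, 0, 0], [0, 0, 0, -0.143, 0, 0], [0, 0, 0, -0.143, 0, 0], [0, 0, 0, -0.143, 0, 0], [0, 0, 0, 0, -0.15, 0], [0, 0, 0, 0, -0.15, 0], [0, 0, 0, 0, -0.15, 0], [0, 0, 0, 0, -0.15, 0], [0, 0, 0, 0, 0, 0]])

```text
clock: 3.85
position: [0.611, -0.1297, 0.2946]
tool_rot: [0.011, 0.96, -1.326]
force: [0.9, 0.8, -0.2]
grip_width: 0.0852
```

Run:
```python
from h import *
np.set_printoptions(precision=4,suppress=True)
s=observe();print(s['position'],s['qpos'],s['clock']);print(Ro.from_euler('xyz',s['tool_rot']).as_matrix())
P=pose('wrist')
im=grab_frame('wrist');cv2.imwrite('pics/w1.png',im[:,:,::-1]);np.savez('w1.npz',R=P[1],t=P[2])
```

```text
[ 0.611  -0.1297  0.2946] [ 0.0701  0.4555 -0.3524  1.7444  0.8597  1.1497 -0.4589] 3.85
[[ 0.1392  0.9722  0.1884]
 [-0.5567  0.2341 -0.7971]
 [-0.819   0.0061  0.5738]]
```

View pics/w1.png

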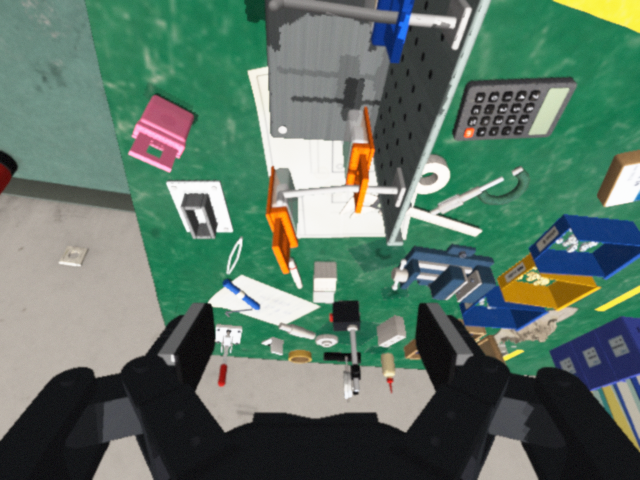

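Run:
```python
import cv2
a=cv2.imread('pics/w1.png')
cv2.imwrite('pics/w1z.png',cv2.flip(cv2.resize(a[90:250,250:450],None,fx=4,fy=3.75,interpolation=cv2.INTER_CUBIC),-1)[:600])
cv2.imwrite('pics/w1z.png',cv2.resize(a[150:250,260:420],None,fx=5,fy=5,interpolation=cv2.INTER_CUBIC))
cv2.imwrite('pics/w1b.png',cv2.resize(a[0:60,260:480],None,fx=3.6,fy=3.6,interpolation=cv2.INTER_CUBIC))
```

```text
(no output)
```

View pics/w1z.png

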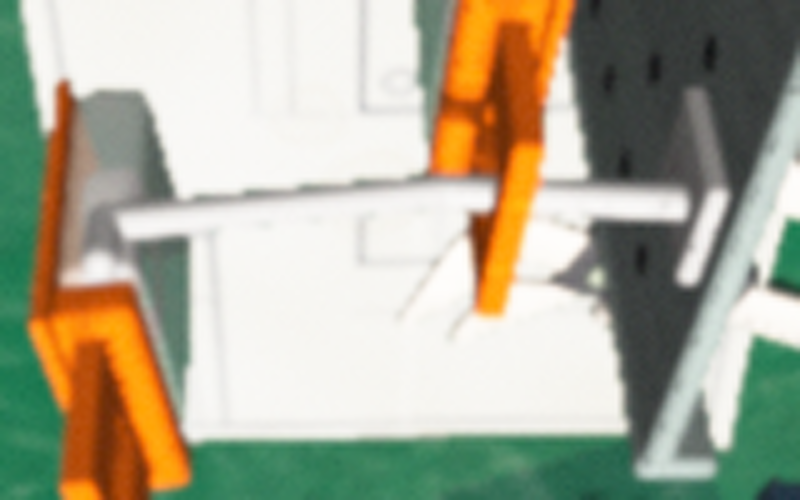

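```bash
cat >> h.py <<'E'
yaw=.174; xh=np.array([np.cos(yaw),np.sin(yaw),0]); yh=np.array([-np.sin(yaw),np.cos(yaw),0]); root=np.array([.6965,-.181,.15])
def onpeg(P,px):
    o,d=ray(P,px); k=((root-o)@yh)/(d@yh); X=o+k*d; return -(X-root)@xh*1e3, X[2]*1e3
E
python3 - <<'E'
from h import *
z=np.load('w1.npz');P=(camera_info('wrist'),z['R'],z['t'])
im=cv2.imread('pics/w1.png');g=cv2.cvtColor(im,cv2.COLOR_BGR2GRAY).astype(float)
for p in [(685,188),(685,218),(570,185),(570,215),(440,178),(440,210),(400,182),(400,212),(300,191),(300,221),(200,200),(200,230),(140,207),(140,238),(120,208),(120,238),(100,275),(100,200)]:
    a=onpeg(P,(260+p[0]/5,150+p[1]/5)); print(p,np.round(a,1))
print(proj(P,[root]),[np.round((q-[260,150])*5) for q in proj(P,[root,root-.045*xh])])
E
```

```text
(685, 188) [  1.3 145.7]
(685, 218) [  2.4 152.8]
(570, 185) [ 21.  146.2]
(570, 215) [ 21.8 153.2]
(440, 178) [ 42.9 145.9]
(440, 210) [ 43.4 153.3]
(400, 182) [ 49.7 147.2]
(400, 212) [ 50.  154.2]
(300, 191) [ 66.4 150.3]
(300, 221) [ 66.5 157.1]
(200, 200) [ 82.7 153.3]
(200, 230) [ 82.6 160. ]
(140, 207) [ 92.4 155.4]
(140, 238) [ 92.1 162.3]
(120, 208) [ 95.6 155.8]
(120, 238) [ 95.3 162.5]
(100, 275) [ 98.  170.6]
(100, 200) [ 98.9 154.2]
[[399.30004089 191.32318192]] [array([697., 207.]), array([429., 195.])]
```

Emit:
jog_arm(commands=[[0, 0, 0, 0, 0.15, 0], [0, 0, 0, 0, 0.15, 0], [0, 0, 0, 0, 0.15, 0], [0, 0, 0, 0, 0.15, 0], [0, 0, 0, -0.145, 0, 0], [0, 0, 0, -0.145, 0, 0], [0, 0, 0, -0.145, 0, 0], [0, 0, 0, -0.145, 0, 0], [0, 0, 0, -0.145, 0, 0], [0, 0, 0, -0.145, 0, 0], [0, 0, 0, -0.145, 0, 0], [0, 0, 0, -0.145, 0, 0], [0, 0, 0, -0.145, 0, 0], [0, 0, 0, -0.145, 0, 0], [0, 0, 0, -0.145, 0, 0], [0, 0, 0, 0, 0, 0]])

```text
clock: 5.5
position: [0.6157, -0.152, 0.3063]
tool_rot: [0.48, 1.523, 0.777]
force: [0.6, -0.2, -0.1]
grip_width: 0.0852
```

```bash
cat >> h.py <<'E'
def delta(Xt, upv=np.array([0,0,1.]), zdir=None):
    """shift in mm in tool axes and rotvec in tool axes to reach pos Xt, tool x=-upv, z ~ zdir"""
    s=observe();R=Ro.from_euler('xyz',s['tool_rot']).as_matrix()
    d=R.T@(np.array(Xt)-s['position'])*1e3
    zdir=xh if zdir is None else zdir
    x=-upv/np.linalg.norm(upv); z=zdir-(zdir@x)*x; z/=np.linalg.norm(z); y=np.cross(z,x)
    Rt=np.column_stack([x,y,z]); rv=Ro.from_matrix(R.T@Rt).as_rotvec()
    return d,rv
E
python3 - <<'E'
from h import *
np.set_printoptions(precision=4,suppress=True)
s=observe();print(s['position'],s['qpos'],s['clock'],s['force']);print(Ro.from_euler('xyz',s['tool_rot']).as_matrix())
print(delta([.663,-.187,.25]))
E
```

```text
[ 0.6157 -0.152   0.3063] [ 0.7339  0.6008 -0.9027  1.4872  0.4538  1.2463  1.6572] 5.5 [ 0.6406 -0.2473 -0.0969]
[[ 0.0342 -0.293   0.9555]
 [ 0.0336  0.9558  0.2919]
 [-0.9989  0.0221  0.0425]]
(array([ 56.6526, -48.5426,  32.5636]), array([ 0.123 ,  0.0411, -0.0247]))
```

Emit:
jog_arm(commands=[[0, -12, 8, 0.062, 0.02, -0.012], [10, -12, 8, 0.062, 0.02, -0.012], [15, -12, 8, 0, 0, 0], [15, -12, 8, 0, 0, 0], [10, 0, 0, 0, 0, 0], [0, 0, 0, 0, 0, 0]])

```text
clock: 6.1
position: [0.6584, -0.1996, 0.2575]
tool_rot: [0.771, 1.562, 0.903]
force: [-0.3, 0.3, -0.3]
grip_width: 0.0859
```

Run:
```python
from h import *
np.set_printoptions(precision=4,suppress=True)
s=observe();print(s['position'],s['qpos'],s['clock'],s['force'])
print(delta([.663,-.187,.25]))
P=pose('wrist')
im=grab_frame('wrist');cv2.imwrite('pics/w2.png',im[:,:,::-1]);np.savez('w2.npz',R=P[1],t=P[2])
for n in ['orange_pack_center','orange_pack_slot']:
    for d in nets.pinpoint('wrist',n): print(n,d, onz(P,d['location'],.114 if 'center' in n else .144))
```

```text
[ 0.6584 -0.1996  0.2575] [ 0.668   0.7199 -0.8011  1.3713  0.5136  1.2593  1.5431] 6.1 [-0.336   0.3001 -0.2682]
(array([ 7.5825, 11.8477,  6.1971]), array([-0.0414,  0.0061, -0.0057]))
orange_pack_center {'location': [170.5, 153.8], 'p': 0.85} [ 0.6159 -0.3166  0.114 ]
orange_pack_center {'location': [332.1, 232.8], 'p': 0.62} [ 0.6625 -0.1843  0.114 ]
orange_pack_center {'location': [115.4, 15.2], 'p': 0.25} [ 0.5247 -0.3577  0.114 ]
orange_pack_slot {'location': [330.1, 247.6], 'p': 0.58} [ 0.6649 -0.187   0.144 ]
```

View pics/w2.png

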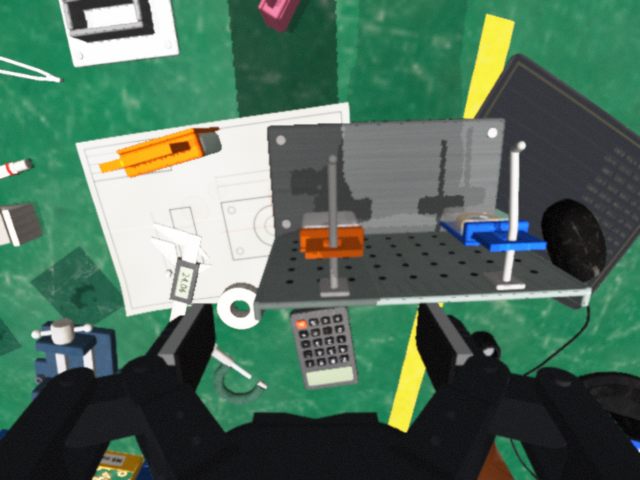

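Emit:
jog_arm(commands=[[0, 6, 3, -0.041, 0.006, -0.006], [10, 6, 3, 0, 0, 0], [20, 0, 0, 0, 0, 0], [25, 0, 0, 0, 0, 0], [20, 0, 0, 0, 0, 0], [0, 0, 0, 0, 0, 0]])

```text
clock: 6.85
position: [0.6645, -0.1809, 0.184]
tool_rot: [-0.488, 1.564, -0.305]
force: [-0.7, 0.8, -0.6]
grip_width: 0.0851
```

Run:
```python
from h import *
np.set_printoptions(precision=4,suppress=True)
s=observe();print(s['position'],s['clock'],s['force'])
print(delta([.663,-.1865,.115]))
P=pose('wrist')
im=grab_frame('wrist');cv2.imwrite('pics/w3.png',im[:,:,::-1]);np.savez('w3.npz',R=P[1],t=P[2])
```

```text
[ 0.6645 -0.1809  0.184 ] 6.85 [-0.7456  0.7894 -0.586 ]
(array([68.9685, -5.0124, -2.9446]), array([0.0093, 0.006 , 0.0031]))
```

View pics/w3.png

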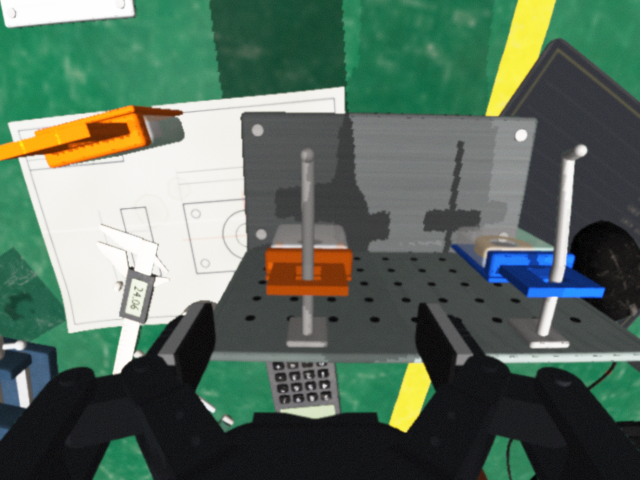

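Run:
```python
from h import *
z=np.load('w3.npz');P=(camera_info('wrist'),z['R'],z['t'])
for p,h in [((266,290),.158),((351,290),.158),((266,258),.130),((351,255),.130),((307,155),.168),((307,335),.15)]: 
    X=onz(P,p,h); print(p,h,X.round(4), ((X-root)@xh*1e3).round(1), ((X-root)@yh*1e3).round(1))
s=observe();print(((s['position']-root)@yh*1e3).round(1))
```

```text
(266, 290) 0.158 [ 0.668  -0.2052  0.158 ] -32.3 -18.9
(351, 290) 0.158 [ 0.6602 -0.1639  0.158 ] -32.8 23.1
(266, 258) 0.13 [ 0.6628 -0.2098  0.13  ] -38.2 -22.5
(351, 255) 0.13 [ 0.6521 -0.163   0.13  ] -40.6 25.4
(307, 155) 0.168 [ 0.5991 -0.1967  0.168 ] -98.7 1.4
(307, 335) 0.15 [ 0.695 -0.18   0.15 ] -1.3 1.3
5.7
```

Emit:
jog_arm(commands=[[5, -2, -1.5, 0.009, 0.006, 0.003], [15, -2, -1.5, 0, 0, 0], [20, 0, 0, 0, 0, 0], [16, 0, 0, 0, 0, 0], [10, 0, 0, 0, 0, 0], [0, 0, 0, 0, 0, 0]])

```text
clock: 7.5
position: [0.6644, -0.1856, 0.1183]
tool_rot: [-0.388, 1.565, -0.215]
force: [0.6, 0.7, -0.0]
grip_width: 0.0852
```

Run:
```python
from h import *
np.set_printoptions(precision=4,suppress=True)
s=observe();print(s['position'],s['clock'],s['force'])
print(delta([.663,-.1855,.115]),((s['position']-root)@yh*1e3).round(1),((s['position']-root)@xh*1e3).round(1))
P=pose('wrist')
im=grab_frame('wrist');cv2.imwrite('pics/w4.png',im[:,:,::-1]);np.savez('w4.npz',R=P[1],t=P[2])
```

```text
[ 0.6644 -0.1856  0.1183] 7.5 [ 0.6082  0.7166 -0.0023]
(array([ 3.2592,  0.3887, -1.3393]), array([-0.0009,  0.0051,  0.0021])) 1.0 -32.5
```

View pics/w4.png

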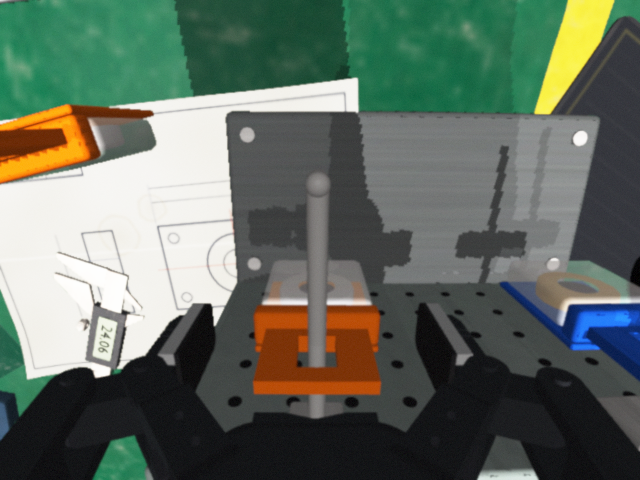

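Emit:
jog_arm(commands=[[3, 0, -1, 0, 0.005, 0], [0, 0, 0, 0, 0, 0]])

```text
clock: 7.75
position: [0.6642, -0.1859, 0.117]
tool_rot: [-1.012, 1.568, -0.839]
force: [0.7, -0.1, 0.3]
grip_width: 0.0852
```

Emit:
jog_arm(commands=[[0, 0, 0, 0, 0, 0], [0, 0, 0, 0, 0, 0], [0, 0, 0, 0, 0, 0], [0, 0, 0, 0, 0, 0], [0, 0, 0, 0, 0, 0], [0, 0, 0, 0, 0, 0]], gripper=255, newtons=30)

```text
clock: 8.35
position: [0.6648, -0.186, 0.1185]
tool_rot: [-0.812, 1.566, -0.64]
force: [-0.1, 0.1, -1.0]
grip_width: 0.0493
```

Run:
```python
from h import *
np.set_printoptions(precision=4,suppress=True)
s=observe();print(s['position'],s['clock'],s['force'],s['grip_width'])
P=pose('wrist')
im=grab_frame('wrist');cv2.imwrite('pics/w5.png',im[:,:,::-1]);np.savez('w5.npz',R=P[1],t=P[2])
```

```text
[ 0.6648 -0.186   0.1185] 8.35 [-0.1238  0.0555 -0.9834] 0.04930024392413134
```

View pics/w5.png

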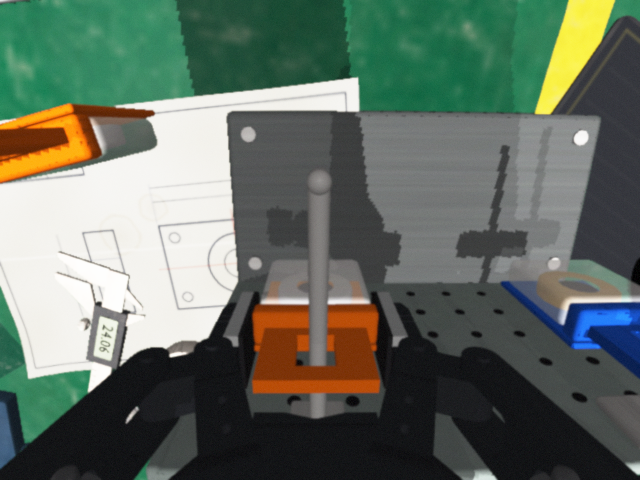

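Emit:
jog_arm(commands=[[-3, 0, 0, 0, 0, 0], [-3, 0, 0, 0, 0, 0], [0, 0, 0, 0, 0, 0]])

```text
clock: 8.7
position: [0.6647, -0.1859, 0.1249]
tool_rot: [-0.834, 1.566, -0.661]
force: [0.0, 0.2, -1.9]
grip_width: 0.049
```

```bash
cat > st.py <<'E'
from h import *
np.set_printoptions(precision=4,suppress=True)
import sys
ps=[];fs=[];qs=[]
for i in range(int(sys.argv[1])):
    s=observe();ps.append(s['position']);fs.append(s['force']);qs.append(Ro.from_euler('xyz',s['tool_rot']).as_matrix()[:,0]);im=grab_frame('wrist')
p=np.mean(ps,0);print('pos',p,'sd mm',np.std(ps,0)*1e3,'F',np.mean(fs,0).round(2),np.std(fs,0).round(2),'tilt(x̂,ŷ)',np.round([-np.mean(qs,0)@xh,-np.mean(qs,0)@yh],3))
print('stand x,y,z mm',((p-root)@xh*1e3).round(2),((p-root)@yh*1e3).round(2),(p[2]*1e3).round(2),'clock',observe()['clock'],s['grip_width'])
E
python3 st.py 5
```

```text
pos [ 0.6646 -0.1859  0.1245] sd mm [0.0803 0.015  0.2084] F [ 0.31 -0.13 -1.74] [0.48 0.54 0.49] tilt(x̂,ŷ) [-0.003  0.003]
stand x,y,z mm -32.31 0.67 124.51 clock 8.95 0.04948030198288795
```

Emit:
jog_arm(commands=[[-2, 0, 0, 0, 0, 0], [-2, 0, 0, 0, 0, 0], [0, 0, 0, 0, 0, 0]])

```text
clock: 9.25
position: [0.6644, -0.1859, 0.1285]
tool_rot: [-0.919, 1.567, -0.746]
force: [-0.3, -0.8, -1.6]
grip_width: 0.049
```

```bash
python3 st.py 4
```

```text
pos [ 0.6643 -0.1859  0.1283] sd mm [0.0534 0.0083 0.1354] F [-0.07 -0.67 -1.69] [0.31 0.19 0.47] tilt(x̂,ŷ) [-0.002  0.003]
stand x,y,z mm -32.55 0.75 128.27 clock 9.45 0.04959340599322058
```

Emit:
jog_arm(commands=[[-1, 0, 0, 0, 0, 0], [0, 0, 0, 0, 0, 0]])

```text
clock: 9.65
position: [0.6642, -0.1858, 0.1291]
tool_rot: [-1.011, 1.567, -0.838]
force: [-0.2, 0.9, -1.5]
grip_width: 0.0491
```

```bash
python3 st.py 3
```

```text
pos [ 0.6642 -0.1859  0.129 ] sd mm [0.0328 0.0192 0.0589] F [-0.16 -0.1  -1.67] [0.1  0.76 0.18] tilt(x̂,ŷ) [-0.002  0.003]
stand x,y,z mm -32.7 0.81 128.99 clock 9.8 0.049684215054905397
```

Emit:
jog_arm(commands=[[-1, 0, 0, 0, 0, 0], [0, 0, 0, 0, 0, 0]])

```text
clock: 10.0
position: [0.6641, -0.1859, 0.13]
tool_rot: [-1.047, 1.567, -0.874]
force: [-0.4, 0.2, -1.0]
grip_width: 0.0494
```

```bash
python3 st.py 3
```

```text
pos [ 0.6641 -0.1859  0.1299] sd mm [0.0289 0.0116 0.0475] F [ 0.03  0.05 -1.17] [0.34 0.65 0.27] tilt(x̂,ŷ) [-0.002  0.003]
stand x,y,z mm -32.77 0.82 129.89 clock 10.15 0.04890491032919997
```

Emit:
jog_arm(commands=[[-1, 0, 0, 0, 0, 0], [0, 0, 0, 0, 0, 0]])

```text
clock: 10.35
position: [0.6639, -0.1859, 0.1307]
tool_rot: [-1.148, 1.568, -0.976]
force: [1.2, -0.3, -3.3]
grip_width: 0.0493
```

```bash
python3 st.py 3
```

```text
pos [ 0.6639 -0.1859  0.1307] sd mm [0.0089 0.0181 0.0092] F [ 0.71  0.47 -2.48] [0.34 0.74 0.64] tilt(x̂,ŷ) [-0.001  0.003]
stand x,y,z mm -32.92 0.83 130.68 clock 10.5 0.049391479733429264
```

```bash
cat >> h.py <<'E'
TH=.193; AX=149.7; DN=25.0; DO=1.7; YL=.8
def goal(s,n,tau):
    b=0 if s<45 else TH
    e0=np.array([np.cos(b),np.sin(b)]); nn=np.array([-np.sin(b),np.cos(b)])
    p=np.array([s,AX]) if s<45 else np.array([45,AX])+(s-45)*e0
    p=p+n*nn
    e=np.array([np.cos(tau),np.sin(tau)]);u=np.array([-np.sin(tau),np.cos(tau)])
    q=p-DN*u-DO*e
    X=root-xh*q[0]/1e3+yh*YL/1e3; X[2]=q[1]/1e3
    return X, np.array([0,0,1.])*u[1]-xh*u[0]
def where():
    o=observe();R=Ro.from_euler('xyz',o['tool_rot']).as_matrix();up=-R[:,0]
    tau=np.arctan2(up@xh,up[2]); q=np.array([-(o['position']-root)@xh*1e3,o['position'][2]*1e3])
    e=np.array([np.cos(tau),np.sin(tau)]);u=np.array([-np.sin(tau),np.cos(tau)])
    p=q+DN*u+DO*e; b=TH if p[0]>45 else 0
    d=p-[45,AX]; return 'slot x,z',p.round(2),'s',45+d@[np.cos(b),np.sin(b)],'n',d@[-np.sin(b),np.cos(b)],'tau',tau,'F',o['force'].round(1),'grip',o['grip_width'],'t',o['clock']
E
cat > g.py <<'E'
from h import *
import sys
np.set_printoptions(precision=3,suppress=True)
print(where()); X,u=goal(*map(float,sys.argv[1:4])); print(delta(X,u))
E
python3 g.py 60 3 0
```

```text
('slot x,z', array([ 34.61, 155.69]), 's', np.float64(34.60573192964404), 'n', np.float64(5.994689168767081), 'tau', np.float64(-0.0013238339546819025), 'F', array([ 0.7,  0.2, -2.3]), 'grip', 0.0491667434436583, 't', 10.5)
(array([  0.143,  -0.045, -24.574]), array([-0.001,  0.001,  0.003]))
```

Emit:
jog_arm(commands=[[3, 0, 0, 0, 0, 0], [0, 0, -5, 0, 0, 0], [0, 0, -5, 0, 0, 0], [-1, 0, -5, 0, 0, 0], [-1, 0, -5, 0, 0, 0], [-1, 0, -5, 0, 0, 0], [0, 0, 0, 0, 0, 0]])

```text
clock: 11.2
position: [0.6367, -0.1908, 0.1309]
tool_rot: [-1.216, 1.567, -1.043]
force: [0.2, -0.2, -1.0]
grip_width: 0.0493
```

```bash
python3 g.py 70 3 0.19
```

```text
('slot x,z', array([ 62.28, 155.86]), 's', np.float64(63.13726632989449), 'n', np.float64(2.7285325156621014), 'tau', np.float64(-0.001147074045353125), 'F', array([ 0.2, -0.2, -1. ]), 'grip', 0.049262291659041856, 't', 11.2)
(array([ -1.723,   0.089, -11.462]), array([-0.002,  0.191,  0.003]))
```

Emit:
jog_arm(commands=[[-0.4, 0, -2.9, 0, 0.048, 0], [-0.4, 0, -2.9, 0, 0.048, 0], [-0.4, 0, -2.9, 0, 0.048, 0], [-0.4, 0, -2.9, 0, 0.048, 0], [0, 0, 0, 0, 0, 0]])

```text
clock: 11.7
position: [0.625, -0.1935, 0.1343]
tool_rot: [-3.123, 1.374, -2.951]
force: [0.5, 0.8, -2.2]
grip_width: 0.0495
```

```bash
python3 g.py 80 3 0.19;python3 st.py 2
```

```text
('slot x,z', array([ 69.4 , 159.16]), 's', np.float64(70.75855508686138), 'n', np.float64(4.601030433327289), 'tau', np.float64(0.1964438395382285), 'F', array([ 0.5,  0.8, -2.2]), 'grip', 0.0494830776457574, 't', 11.7)
(array([ 1.619,  0.751, -9.077]), array([-0.003, -0.006,  0.003]))
pos [ 0.625  -0.1936  0.1343] sd mm [0.0244 0.0876 0.0113] F [ 0.17  0.09 -1.96] [0.37 0.67 0.28] tilt(x̂,ŷ) [0.194 0.003]
stand x,y,z mm -72.65 -0.05 134.29 clock 11.8 0.04908415031199813
```

Emit:
jog_arm(commands=[[0.3, 0.4, -4.5, 0, -0.003, 0], [0.2, 0.4, -4.5, 0, -0.003, 0], [0, 0, -4, 0, 0, 0], [0, 0, 0, 0, 0, 0]])

```text
clock: 12.2
position: [0.6101, -0.1964, 0.1369]
tool_rot: [-3.115, 1.386, -2.946]
force: [-0.2, -0.2, -0.6]
grip_width: 0.049
```

```bash
python3 g.py 85 4 0.193;python3 st.py 2
```

```text
('slot x,z', array([ 84.79, 161.75]), 's', np.float64(86.36010896414564), 'n', np.float64(4.195369388484473), 'tau', np.float64(0.18515293004614383), 'F', array([-0.2, -0.2, -0.6]), 'grip', 0.048981801115370927, 't', 12.2)
(array([0.215, 1.013, 1.158]), array([-0.005,  0.008,  0.004]))
pos [ 0.6103 -0.1963  0.1369] sd mm [0.1218 0.0467 0.007 ] F [ 0.12 -0.45 -1.12] [0.32 0.3  0.55] tilt(x̂,ŷ) [0.184 0.004]
stand x,y,z mm -87.59 -0.18 136.86 clock 12.3 0.04926569259381171
```

Feel for the bottom edge of the slot against the bent part.

Emit:
jog_arm(commands=[[-1, 0.5, 0, 0, 0.006, 0], [0, 0, 0, 0, 0, 0]])

```text
clock: 12.5
position: [0.6109, -0.1955, 0.1379]
tool_rot: [-3.118, 1.38, -2.948]
force: [0.2, -0.9, -0.6]
grip_width: 0.0491
```

```bash
python3 g.py 85 4 0.193;python3 st.py 3
```

```text
('slot x,z', array([ 83.71, 162.75]), 's', np.float64(85.49695668227744), 'n', np.float64(5.3798970778744355), 'tau', np.float64(0.19120376547804263), 'F', array([ 0.2, -0.9, -0.6]), 'grip', 0.04912776019081109, 't', 12.5)
(array([1.383, 0.314, 0.448]), array([-0.004,  0.002,  0.004]))
pos [ 0.6109 -0.1956  0.1378] sd mm [0.0326 0.0402 0.0672] F [-0.15 -0.76 -1.39] [0.25 0.13 0.79] tilt(x̂,ŷ) [0.19  0.004]
stand x,y,z mm -86.84 0.44 137.79 clock 12.65 0.04902570231837023
```

Emit:
jog_arm(commands=[[-1, 0, 0, 0, 0, 0], [0, 0, 0, 0, 0, 0]])

```text
clock: 12.85
position: [0.6109, -0.1955, 0.1385]
tool_rot: [-3.118, 1.379, -2.948]
force: [-0.1, -0.3, -1.9]
grip_width: 0.0494
```

```bash
python3 g.py 85 4 0.193;python3 st.py 3; cp pics/w1.png /tmp; python3 -c "
from h import *
cv2.imwrite('pics/w6.png',grab_frame('wrist')[:,:,::-1])
a=grab_frame('side')[205:305,200:340,::-1];cv2.imwrite('pics/s6.png',cv2.resize(a,None,fx=5.5,fy=5.5,interpolation=cv2.INTER_CUBIC))"
```

```text
('slot x,z', array([ 83.73, 163.34]), 's', np.float64(85.62409989890168), 'n', np.float64(5.960567329945681), 'tau', np.float64(0.19158599757464667), 'F', array([-0.1, -0.3, -1.9]), 'grip', 0.04936747183026938, 't', 12.85)
(array([1.963, 0.309, 0.585]), array([-0.004,  0.001,  0.004]))
pos [ 0.6109 -0.1955  0.1385] sd mm [0.0068 0.0048 0.013 ] F [-0.16 -0.1  -2.27] [0.18 0.27 0.35] tilt(x̂,ŷ) [0.19  0.004]
stand x,y,z mm -86.81 0.5 138.46 clock 13.0 0.04952672383670539
```

View pics/w6.png

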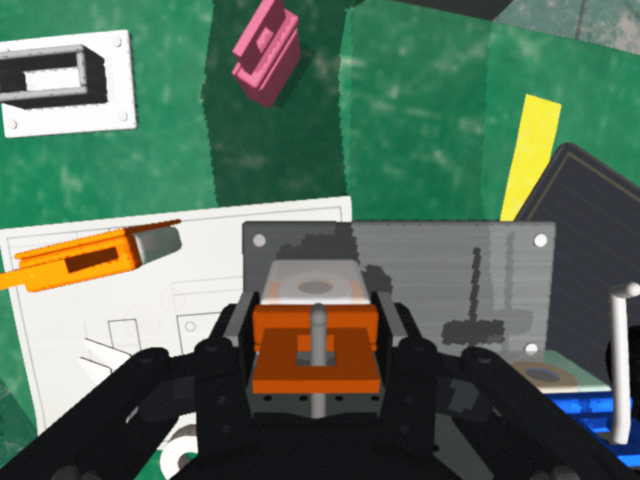

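View pics/s6.png

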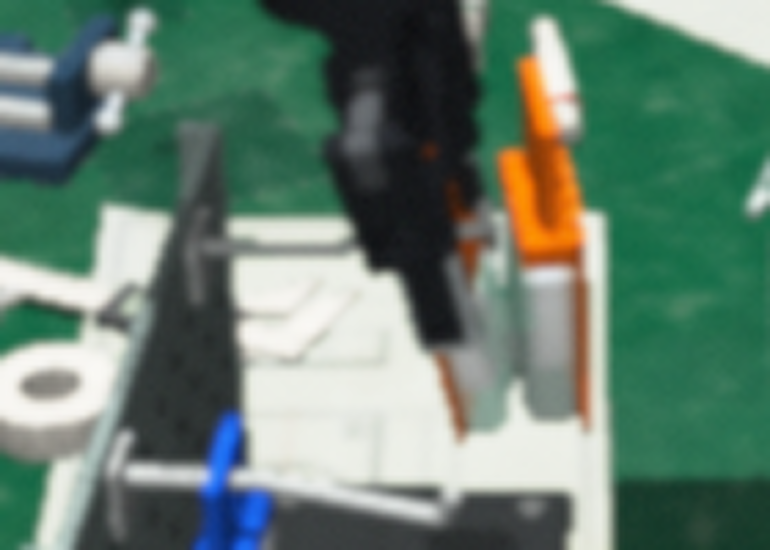

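Emit:
jog_arm(commands=[[1.9, 0.3, 0, -0.004, 0.002, 0.004], [0, 0, 0, 0, 0, 0]])

```text
clock: 13.3
position: [0.6105, -0.1953, 0.1366]
tool_rot: [3.138, 1.377, -2.971]
force: [0.4, -0.0, -1.5]
grip_width: 0.0494
```

```bash
python3 g.py 90 4 0.193;python3 st.py 2;python3 g.py 90 4 0.193
```

```text
('slot x,z', array([ 83.99, 161.42]), 's', np.float64(85.50955006599006), 'n', np.float64(4.019802038434478), 'tau', np.float64(0.19341984654980668), 'F', array([ 0.4, -0. , -1.5]), 'grip', 0.04941259013006457, 't', 13.3)
(array([ 0.021, -0.024, -4.48 ]), array([ 0.   , -0.   , -0.001]))
pos [ 0.6106 -0.1953  0.1366] sd mm [0.0571 0.0153 0.0792] F [-0.04  0.14 -1.52] [0.42 0.19 0.02] tilt(x̂,ŷ) [ 0.192 -0.001]
stand x,y,z mm -87.06 0.83 136.63 clock 13.4 0.04927312790132862
('slot x,z', array([ 83.85, 161.68]), 's', np.float64(85.424520822933), 'n', np.float64(4.304936385469933), 'tau', np.float64(0.1929793425177364), 'F', array([-0. , -0.5, -0.4]), 'grip', 0.04993430433656482, 't', 13.4)
(array([ 0.305, -0.071, -4.576]), array([-0.,  0., -0.]))
```

Emit:
jog_arm(commands=[[0.2, 0, -2, 0, 0, 0], [0, 0, -2, 0, 0, 0], [0, 0, -1, 0, 0, 0]])

```text
clock: 13.7
position: [0.6055, -0.196, 0.1377]
tool_rot: [3.14, 1.378, -2.969]
force: [-0.2, -1.0, -2.2]
grip_width: 0.0492
```

```bash
python3 st.py 1;python3 g.py 95 4 0.193
```

```text
pos [ 0.6055 -0.196   0.1377] sd mm [0. 0. 0.] F [-0.22 -0.98 -2.2 ] [0. 0. 0.] tilt(x̂,ŷ) [ 0.192 -0.   ]
stand x,y,z mm -92.21 0.94 137.69 clock 13.75 0.04915677484980042
('slot x,z', array([ 89.16, 162.56]), 's', np.float64(90.8037336916807), 'n', np.float64(4.149728914161221), 'tau', np.float64(0.1929067160884867), 'F', array([ 0.8, -0.6, -1.7]), 'grip', 0.049337307435828724, 't', 13.75)
(array([ 0.149, -0.114, -4.199]), array([-0.,  0., -0.]))
```

Emit:
jog_arm(commands=[[0.1, 0, -1.5, 0, 0, 0], [0, 0, -1.5, 0, 0, 0], [0, 0, -1, 0, 0, 0]])

```text
clock: 14.05
position: [0.6013, -0.1968, 0.1385]
tool_rot: [3.14, 1.378, -2.969]
force: [0.3, -0.4, -2.6]
grip_width: 0.0492
```

```bash
python3 st.py 1;python3 g.py 100 4 0.193
```

```text
pos [ 0.6013 -0.1968  0.1385] sd mm [0. 0. 0.] F [ 0.29 -0.43 -2.55] [0. 0. 0.] tilt(x̂,ŷ) [ 0.192 -0.   ]
stand x,y,z mm -96.53 0.89 138.52 clock 14.1 0.04924035095960993
('slot x,z', array([ 93.52, 163.42]), 's', np.float64(95.24681729043584), 'n', np.float64(4.156533148516566), 'tau', np.float64(0.19284603747147466), 'F', array([ 0.8,  0.8, -2.1]), 'grip', 0.0492089712866285, 't', 14.1)
(array([ 0.156, -0.031, -4.757]), array([-0.,  0., -0.]))
```

Emit:
jog_arm(commands=[[0, 0, -1.5, 0, 0, 0], [0, 0, -1.5, 0, 0, 0], [0, 0, -1.5, 0, 0, 0]])

```text
clock: 14.4
position: [0.5966, -0.1977, 0.1394]
tool_rot: [3.14, 1.378, -2.969]
force: [-1.0, 0.1, -2.7]
grip_width: 0.0493
```

```bash
python3 st.py 1;python3 g.py 105 4 0.193
```

```text
pos [ 0.5966 -0.1977  0.1394] sd mm [0. 0. 0.] F [-1.04  0.07 -2.69] [0. 0. 0.] tilt(x̂,ŷ) [ 0.192 -0.   ]
stand x,y,z mm -101.28 0.88 139.44 clock 14.45 0.049292818533575956
('slot x,z', array([ 98.36, 164.37]), 's', np.float64(100.17954741618038), 'n', np.float64(4.162955745728905), 'tau', np.float64(0.1928700020796907), 'F', array([ 0.4,  0.8, -1.5]), 'grip', 0.04922813721281269, 't', 14.45)
(array([ 0.163, -0.016, -4.824]), array([-0.,  0., -0.]))
```

Emit:
jog_arm(commands=[[0.1, 0, -1.5, 0, 0, 0], [0, 0, -1.5, 0, 0, 0], [0, 0, -1.5, 0, 0, 0]])

```text
clock: 14.75
position: [0.5917, -0.1985, 0.1403]
tool_rot: [3.141, 1.378, -2.969]
force: [-0.1, 0.2, -1.5]
grip_width: 0.0497
```

```bash
python3 g.py 112 4 0.193
```

```text
('slot x,z', array([103.09, 165.18]), 's', np.float64(104.97639078947535), 'n', np.float64(4.048582493916779), 'tau', np.float64(0.19284768688304124), 'F', array([-0.1,  0.2, -1.5]), 'grip', 0.0497094772737416, 't', 14.75)
(array([ 0.048, -0.058, -7.027]), array([-0.,  0., -0.]))
```

Emit:
jog_arm(commands=[[0, 0, -2, 0, 0, 0], [0, 0, -2, 0, 0, 0], [0, 0, -2, 0, 0, 0], [0, 0, -2, 0, 0, 0]])

```text
clock: 15.15
position: [0.5834, -0.2001, 0.142]
tool_rot: [3.141, 1.378, -2.968]
force: [0.2, -0.1, -1.4]
grip_width: 0.0491
```

```bash
python3 g.py 130 4 0.193; python3 -c "
from h import *
cv2.imwrite('pics/w7.png',grab_frame('wrist')[:,:,::-1])
a=grab_frame('side')[205:305,200:340,::-1];cv2.imwrite('pics/s7.png',cv2.resize(a,None,fx=5.5,fy=5.5,interpolation=cv2.INTER_CUBIC))"
```

```text
('slot x,z', array([111.62, 166.87]), 's', np.float64(113.6740648416306), 'n', np.float64(4.077210263089485), 'tau', np.float64(0.19278552853339712), 'F', array([ 0.2, -0.1, -1.4]), 'grip', 0.049132110290532154, 't', 15.15)
(array([  0.074,  -0.03 , -16.331]), array([-0.,  0., -0.]))
```

View pics/w7.png

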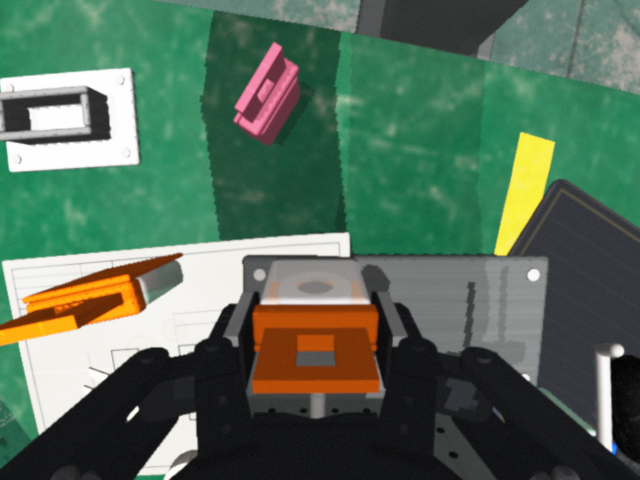

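View pics/s7.png

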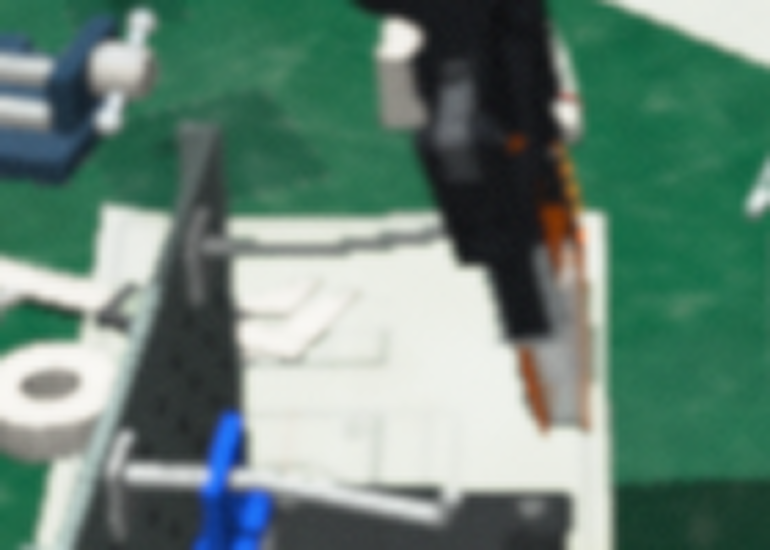

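Emit:
jog_arm(commands=[[0, 0, -10, 0, 0, 0], [0, 0, -20, 0, 0, 0], [-10, 0, -20, 0, 0, 0], [-25, 0, 0, 0, -0.064, 0], [-25, 0, 0, 0, -0.064, 0], [-25, 0, 0, 0, -0.064, 0], [-10, 0, 0, 0, 0, 0]])

```text
clock: 15.95
position: [0.5403, -0.2068, 0.2473]
tool_rot: [0.331, 1.57, 0.505]
force: [-0.2, -0.2, -2.4]
grip_width: 0.0495
```

```bash
python3 -c "
from h import *
np.set_printoptions(precision=4,suppress=True)
s=observe();print(s['position'],s['qpos'],s['force'],s['clock'])
y=.21;z=np.array([np.cos(y),np.sin(y),0])
print(delta([.60,-.38,.26],zdir=z))"
```

```text
[ 0.5403 -0.2068  0.2473] [ 0.8512  0.564  -0.8574  1.6907  0.469   1.1051  1.5992] [-0.1547 -0.2011 -2.357 ] 15.95
(array([ -12.7116, -180.9328,   28.8384]), array([-0.0359,  0.0007, -0.0002]))
```

Emit:
jog_arm(commands=[[-2, -15, 3, -0.01, 0, 0], [-2, -25, 4, -0.01, 0, 0], [-2, -25, 4, -0.01, 0, 0], [-2, -25, 4, 0, 0, 0], [-2, -25, 4, 0, 0, 0], [-2, -25, 4, 0, 0, 0], [0, -25, 4, 0, 0, 0], [0, -12, 0, 0, 0, 0], [0, 0, 0, 0, 0, 0]])

```text
clock: 16.85
position: [0.599, -0.3806, 0.2574]
tool_rot: [3.004, 1.555, -3.074]
force: [-0.1, 0.7, -1.2]
grip_width: 0.0492
```

```bash
python3 -c "
from h import *
np.set_printoptions(precision=4,suppress=True)
s=observe();print(s['position'],s['qpos'],s['force'],s['clock'])
P=pose('wrist')
im=grab_frame('wrist');cv2.imwrite('pics/w8.png',im[:,:,::-1]);np.savez('w8.npz',R=P[1],t=P[2])
print(proj(P,[[.507,-.416,.006]]))
for n in ['slot','kit_holder']:
    for d in nets.pinpoint('wrist',n): print(n,d,onz(P,d['location'],.006 if n=='slot' else 0))
"
```

```text
[ 0.599  -0.3806  0.2574] [ 0.9024  0.7623 -0.7889  1.2855  0.5359  1.3202  1.8947] [-0.0522  0.744  -1.1714] 16.85
[[299.4211 110.7053]]
slot {'location': [303.2, 108.8], 'p': 0.77} [ 0.5044 -0.4125  0.006 ]
kit_holder {'location': [302.9, 111.9], 'p': 0.56} [ 0.5072 -0.4125  0.    ]
```

View pics/w8.png

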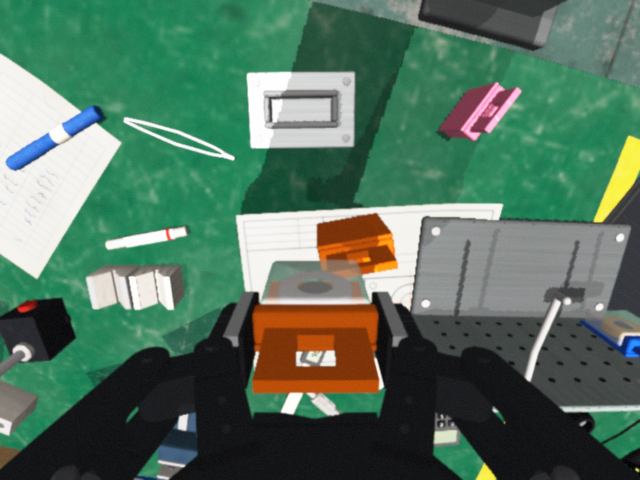

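```bash
python3 -c "
import cv2
a=cv2.imread('pics/w8.png');cv2.imwrite('pics/w8z.png',cv2.resize(a[60:160,235:370],None,fx=5.9,fy=5.9,interpolation=cv2.INTER_CUBIC))"
```

```text
(no output)
```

View pics/w8z.png

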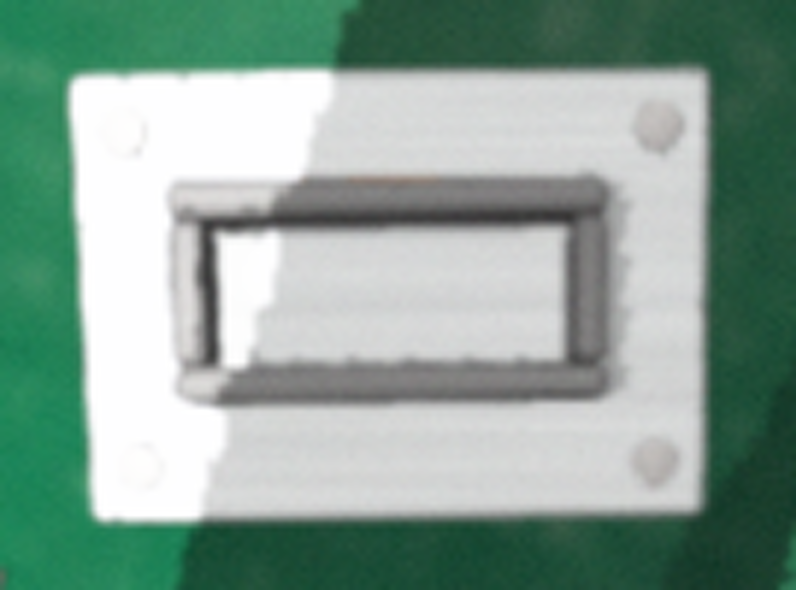

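```bash
python3 -c "
from h import *
np.set_printoptions(precision=4,suppress=True)
z=np.load('w8.npz');P=(camera_info('wrist'),z['R'],z['t'])
f=lambda p:(235+(p[0])/5.9,60+p[1]/5.9)
c=np.array([onz(P,f(p),.006) for p in [(70,75),(708,68),(703,513),(93,520)]]);r=np.array([onz(P,f(p),.034) for p in [(171,180),(607,178),(607,398),(180,400)]])
for q in (c,r):
    e=q[1]-q[0]+q[2]-q[3];g=q[3]-q[0]+q[2]-q[1];print(q.mean(0),np.linalg.norm(e)/2,np.linalg.norm(g)/2,np.arctan2(-e[0],e[1]),np.arctan2(g[1],g[0]))
# pack location in tool: case corners
zd=np.array([np.cos(.21),np.sin(.21),0])
print(delta([.506,-.4135,.2],zdir=zd))
"
```

```text
[ 0.5064 -0.4138  0.006 ] 0.10949152721277568 0.07439753903347629 0.21659571743268127 0.21858692670982544
[ 0.5065 -0.4131  0.034 ] 0.0700759499822692 0.03401083450726778 0.2102811183725 0.2185727670921528
(array([ 59.7416, -15.1891, -97.6851]), array([-0.0016, -0.0149, -0.0021]))
```

```bash
python3 -c "
import cv2
a=cv2.imread('pics/w8.png');cv2.imwrite('pics/w8p.png',cv2.resize(a[255:400,235:395],None,fx=4,fy=4,interpolation=cv2.INTER_CUBIC))
from h import *
c=camera_info('wrist');T=np.array(c['tool_from_camera']);
R=T[:3,:3].T;t=-R@T[:3,3];P=(c,R,t)
def onx(px,x):
    o,d=ray(P,px);k=(x-o[0])/d[0];return ((o+k*d)*1e3).round(1)
for r,x in [(303,-.011),(327,-.011),(345,-.011),(327,-.025),(353,-.041),(372,-.041),(392,-.041)]: print(r,x,onx((315,r),x))
for col in (253,378): print(onx((col,392),-.041), onx((col,315),-.011))
"
```

```text
303 -0.011 [-11.   -0.2 -14.1]
327 -0.011 [-11.   -0.2  -3.5]
345 -0.011 [-11.   -0.2   4.8]
327 -0.025 [-25.   -0.2 -12.3]
353 -0.041 [-41.   -0.2 -13.3]
372 -0.041 [-41.   -0.2  -6.3]
392 -0.041 [-41.   -0.2   1.5]
[-41.  -19.9   1.6] [-11.  -24.3  -8.8]
[-41.   19.8   1.5] [-11.   24.3  -8.9]
```

View pics/w8p.png

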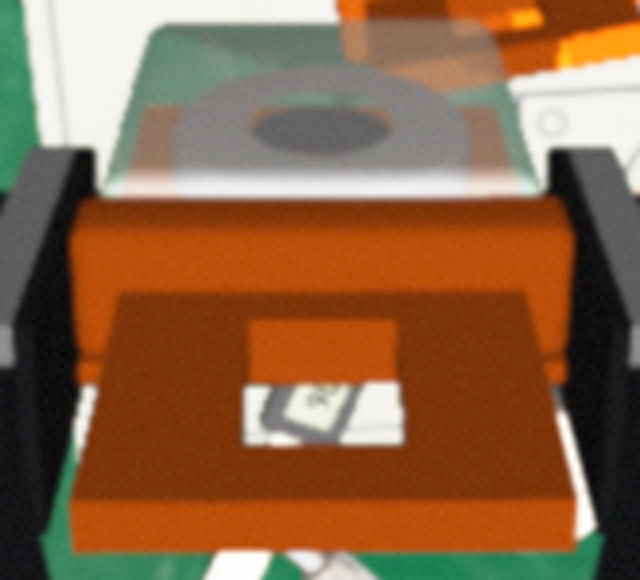

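Emit:
jog_arm(commands=[[0, -3, -15, 0, -0.008, 0], [5, -4, -22, 0, -0.007, 0], [15, -4, -22, 0, 0, 0], [20, -4, -22, 0, 0, 0], [20, 0, -12, 0, 0, 0], [15, 0, 0, 0, 0, 0], [15, 0, 0, 0, 0, 0], [0, 0, 0, 0, 0, 0]])

```text
clock: 17.8
position: [0.5099, -0.4038, 0.1684]
tool_rot: [0.481, 1.569, 0.7]
force: [0.3, -0.4, -1.2]
grip_width: 0.0495
```

```bash
cat > d.py <<'E'
from h import *
import sys
np.set_printoptions(precision=4,suppress=True)
s=observe();print(s['position'],s['force'],s['clock'],s['grip_width'])
y=.215;zd=np.array([np.cos(y),np.sin(y),0])
X=[float(v) for v in sys.argv[1:4]]
print(delta(X,zdir=zd))
if len(sys.argv)>4:
    n=sys.argv[4];P=pose('wrist');np.savez(n+'.npz',R=P[1],t=P[2])
    cv2.imwrite(f'pics/{n}.png',grab_frame('wrist')[:,:,::-1])
    a=grab_frame('side')[::-1][::-1][190:310,280:440,::-1];cv2.imwrite(f'pics/{n}s.png',cv2.resize(a,None,fx=4.5,fy=4.5,interpolation=cv2.INTER_CUBIC))
    a=grab_frame('top')[230:350,330:490,::-1];cv2.imwrite(f'pics/{n}t.png',cv2.resize(a,None,fx=4.5,fy=4.5,interpolation=cv2.INTER_CUBIC))
E
python3 d.py .5077 -.4132 .11 w9
```

```text
[ 0.5099 -0.4038  0.1684] [ 0.2889 -0.4463 -1.193 ] 17.8 0.04947285825499791
(array([58.3624, -8.737 , -4.2952]), array([ 0.0038,  0.0017, -0.0009]))
```

View pics/w9.png

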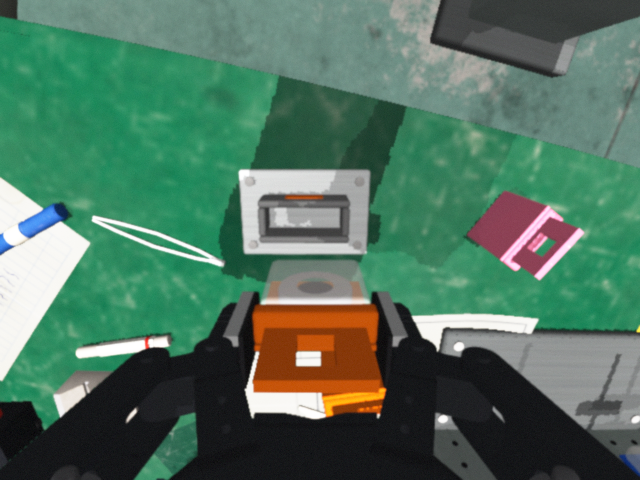

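View pics/w9s.png

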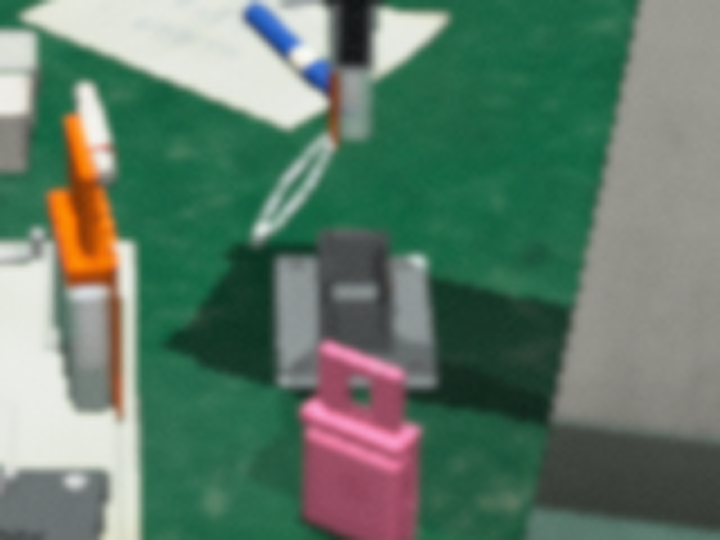

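```bash
python3 -c "
import cv2
a=cv2.imread('pics/w9.png');cv2.imwrite('pics/w9z.png',cv2.resize(a[160:265,232:377],None,fx=5.5,fy=5.5,interpolation=cv2.INTER_CUBIC))"
```

```text
(no output)
```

View pics/w9z.png

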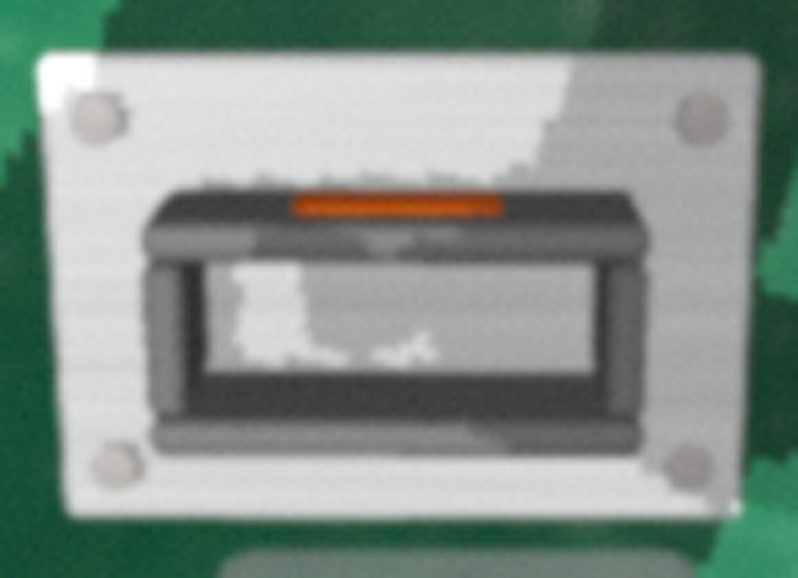

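```bash
python3 -c "
from h import *
np.set_printoptions(precision=4,suppress=True)
z=np.load('w9.npz');P=(camera_info('wrist'),z['R'],z['t'])
f=lambda p:(232+(p[0])/5.5,160+p[1]/5.5)
c=np.array([onz(P,f(p),.006) for p in [(37,53),(762,53),(740,518),(68,518)]]);r=np.array([onz(P,f(p),.034) for p in [(143,222),(650,222),(642,452),(152,452)]])
for q in (c,r):
    e=q[1]-q[0]+q[2]-q[3];g=q[3]-q[0]+q[2]-q[1];print(q.mean(0),np.linalg.norm(e)/2,np.linalg.norm(g)/2,np.arctan2(-e[0],e[1]),np.arctan2(g[1],g[0]))
"
```

```text
[ 0.5058 -0.4136  0.006 ] 0.10913390038218462 0.07473573315382126 0.21956233372543063 0.2209207855509944
[ 0.5054 -0.4136  0.034 ] 0.0709635276051257 0.033920146559658984 0.21960615453012092 0.2127094192625405
```

Emit:
jog_arm(commands=[[5, -5, -3, 0.006, 0.002, 0], [15, -4, -2, 0, 0, 0], [20, 0, 0, 0, 0, 0], [18, 0, 0, 0, 0, 0], [10, 0, 0, 0, 0, 0], [0, 0, 0, 0, 0, 0]])

```text
clock: 18.55
position: [0.5093, -0.4161, 0.0987]
tool_rot: [-0.781, 1.566, -0.569]
force: [-0.7, 0.4, -1.1]
grip_width: 0.0491
```

```bash
sed -i 's/y=.215/y=.218/' d.py; python3 d.py .5071 -.4133 .09 w10
```

```text
[ 0.5093 -0.4161  0.0987] [-0.7304  0.3798 -1.0923] 18.55 0.049115897557352996
(array([ 8.7282,  3.2403, -1.6077]), array([-0.0058,  0.0033,  0.0033]))
```

View pics/w10.png

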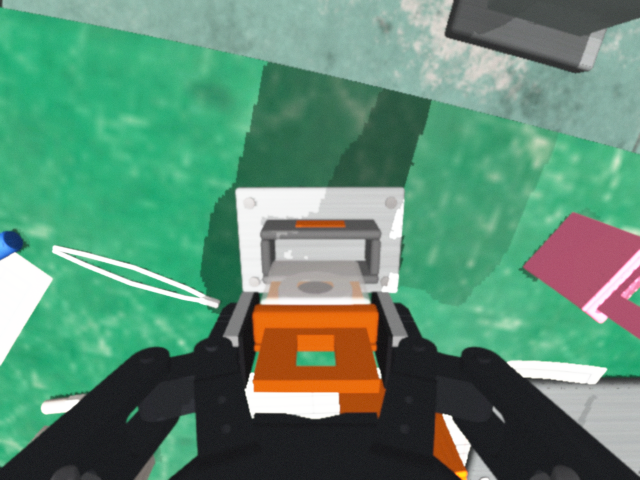

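View pics/w10s.png

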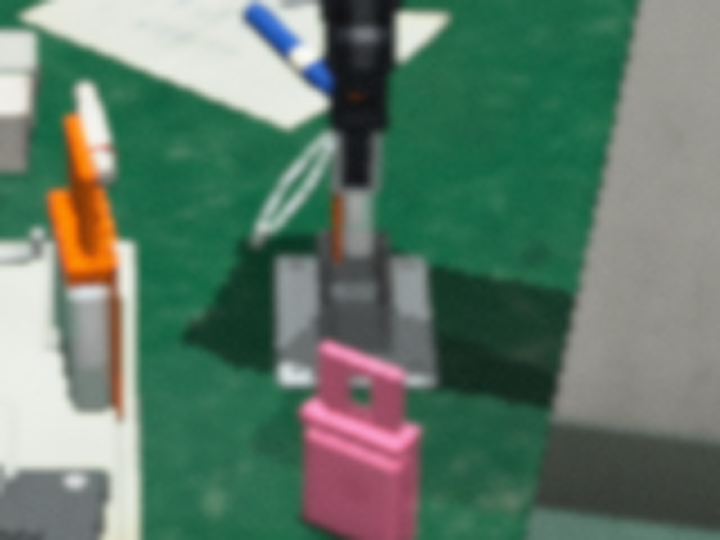

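Emit:
jog_arm(commands=[[0, 3.2, -1.6, -0.006, 0.003, 0.003], [2, 0, 0, 0, 0, 0], [0, 0, 0, 0, 0, 0]])

```text
clock: 19.0
position: [0.5086, -0.4139, 0.1008]
tool_rot: [-0.88, 1.565, -0.661]
force: [-0.2, -0.7, -1.9]
grip_width: 0.0491
```

```bash
python3 d.py .5071 -.4133 .09 w11; python3 d.py .5071 -.4133 .09
```

```text
[ 0.5086 -0.4139  0.1008] [-0.1811 -0.717  -1.9357] 19.0 0.04910720509142219
(array([10.7913,  0.9373, -1.3296]), array([0.0007, 0.0035, 0.0042]))
[ 0.5086 -0.4139  0.1008] [ 0.1829 -0.2351 -2.2016] 19.15 0.04920363828007774
(array([10.8327,  0.9734, -1.3881]), array([0.0006, 0.0035, 0.0042]))
```

View pics/w11s.png

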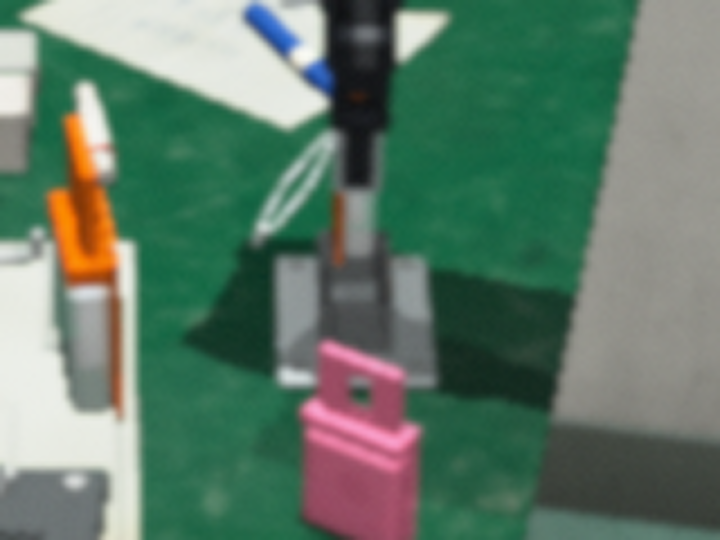

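View pics/w11.png

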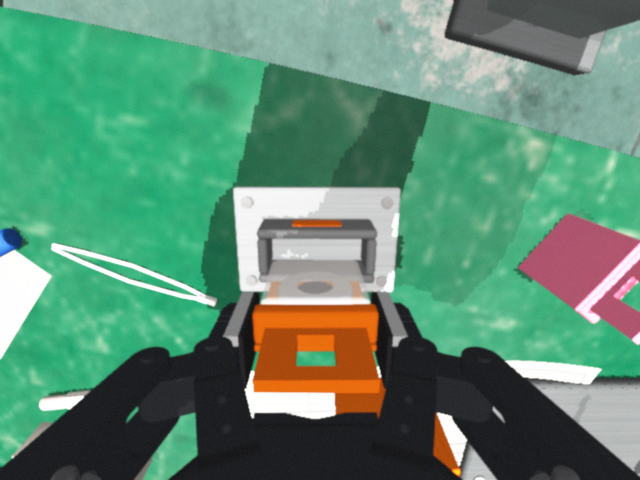

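Emit:
jog_arm(commands=[[4, 1, -1.4, 0, 0.003, 0.004], [4, 0, 0, 0, 0, 0], [0, 0, 0, 0, 0, 0]])

```text
clock: 19.45
position: [0.5068, -0.4133, 0.0921]
tool_rot: [0.723, 1.571, 0.941]
force: [0.4, -0.7, -0.8]
grip_width: 0.049
```

```bash
python3 d.py .5071 -.4133 .085; python3 st.py 2; python3 d.py .5071 -.4133 .08
```

```text
[ 0.5068 -0.4133  0.0921] [ 0.443  -0.6506 -0.773 ] 19.45 0.04904061341379891
(array([ 7.1297, -0.0623,  0.2641]), array([ 0.0004,  0.0002, -0.0001]))
pos [ 0.5069 -0.4133  0.0922] sd mm [0.0427 0.0076 0.1056] F [-0.19 -0.29 -1.  ] [0.63 0.36 0.22] tilt(x̂,ŷ) [-0. -0.]
stand x,y,z mm -226.98 -195.97 92.24 clock 19.55 0.049161192637813086
[ 0.507  -0.4133  0.0926] [-0.1615  0.1746 -2.3955] 19.55 0.049022809246463586
(array([12.6019,  0.0343,  0.0556]), array([0.0005, 0.0005, 0.0002]))
```

Aligned to within 0.3 mm; lowering gently.

Emit:
jog_arm(commands=[[3, 0, 0, 0, 0, 0], [3, 0, 0, 0, 0, 0], [3, 0, 0, 0, 0, 0], [0, 0, 0, 0, 0, 0]])

```text
clock: 19.95
position: [0.5071, -0.4134, 0.0828]
tool_rot: [-0.357, 1.57, -0.138]
force: [-0.9, 0.1, -2.0]
grip_width: 0.0495
```

```bash
python3 d.py .5071 -.4133 .057;python3 st.py 2
```

```text
[ 0.5071 -0.4134  0.0828] [-0.8735  0.0833 -2.0249] 19.95 0.04951849332287939
(array([25.7984,  0.0606, -0.0001]), array([0.0005, 0.0006, 0.0002]))
pos [ 0.5071 -0.4134  0.0829] sd mm [0.0527 0.0197 0.1251] F [-0.27 -0.45 -1.84] [0.6  0.53 0.19] tilt(x̂,ŷ) [-0.001  0.   ]
stand x,y,z mm -226.72 -196.09 82.92 clock 20.05 0.049478467057292363
```

Emit:
jog_arm(commands=[[4, 0, 0, 0, 0, 0], [4, 0, 0, 0, 0, 0], [4, 0, 0, 0, 0, 0], [0, 0, 0, 0, 0, 0]])

```text
clock: 20.45
position: [0.5073, -0.4135, 0.0703]
tool_rot: [-0.631, 1.57, -0.413]
force: [-1.3, -0.1, -1.7]
grip_width: 0.0492
```

```bash
python3 d.py .5071 -.4133 .057
```

```text
[ 0.5073 -0.4135  0.0703] [-1.2589 -0.0787 -1.7481] 20.45 0.04923690350215302
(array([13.2974,  0.239 , -0.1919]), array([0.0005, 0.001 , 0.0008]))
```

Emit:
jog_arm(commands=[[3, 0, 0, 0, 0, 0], [3, 0, 0, 0, 0, 0], [2, 0, 0, 0, 0, 0], [0, 0, 0, 0, 0, 0]])

```text
clock: 20.85
position: [0.5073, -0.4134, 0.0615]
tool_rot: [-0.522, 1.57, -0.304]
force: [0.3, -0.3, -2.5]
grip_width: 0.0495
```

```bash
python3 d.py .5071 -.4133 .057
```

```text
[ 0.5073 -0.4134  0.0615] [ 0.3489 -0.2501 -2.5372] 20.85 0.04952408913902012
(array([ 4.4504,  0.1859, -0.2129]), array([0.0005, 0.001 , 0.0006]))
```

Emit:
jog_arm(commands=[[1.5, 0, 0, 0, 0, 0], [1.5, 0, 0, 0, 0, 0], [0, 0, 0, 0, 0, 0]])

```text
clock: 21.15
position: [0.5074, -0.4135, 0.0583]
tool_rot: [-0.608, 1.569, -0.389]
force: [-0.5, -0.8, -1.8]
grip_width: 0.0493
```

Emit:
jog_arm(commands=[[1, 0, 0, 0, 0, 0], [0, 0, 0, 0, 0, 0]])

```text
clock: 21.35
position: [0.5075, -0.4135, 0.0574]
tool_rot: [-0.623, 1.569, -0.405]
force: [-0.4, 0.3, -2.0]
grip_width: 0.0494
```

Emit:
jog_arm(commands=[[1, 0, 0, 0, 0, 0], [0, 0, 0, 0, 0, 0]])

```text
clock: 21.55
position: [0.5077, -0.4136, 0.0567]
tool_rot: [-0.692, 1.569, -0.473]
force: [0.7, 0.2, -1.7]
grip_width: 0.0492
```

Emit:
jog_arm(commands=[[1, 0, 0, 0, 0, 0], [0, 0, 0, 0, 0, 0]])

```text
clock: 21.75
position: [0.5082, -0.4137, 0.0568]
tool_rot: [-0.774, 1.568, -0.556]
force: [0.1, 0.6, -1.4]
grip_width: 0.0494
```

Emit:
jog_arm(commands=[[1, 0, 0, 0, 0, 0], [0, 0, 0, 0, 0, 0]])

```text
clock: 21.95
position: [0.5086, -0.4138, 0.0568]
tool_rot: [-0.811, 1.567, -0.593]
force: [0.1, -0.8, -2.0]
grip_width: 0.0491
```

```bash
python3 st.py 2
```

```text
pos [ 0.5087 -0.4138  0.0567] sd mm [0.0134 0.0146 0.0479] F [-0.04 -0.68  1.01] [0.13 0.14 3.06] tilt(x̂,ŷ) [-0.003  0.003]
stand x,y,z mm -225.31 -196.79 56.73 clock 22.05 0.04941956524949302
```

Emit:
jog_arm(commands=[[0, 0, 0, 0, 0, 0], [0, 0, 0, 0, 0, 0], [0, 0, 0, 0, 0, 0], [0, 0, 0, 0, 0, 0], [0, 0, 0, 0, 0, 0]], gripper=0)

```text
clock: 22.55
position: [0.5086, -0.4139, 0.0561]
tool_rot: [-0.729, 1.567, -0.51]
force: [0.4, 0.1, 0.0]
grip_width: 0.0855
```

```bash
python3 d.py .5071 -.4133 .057 w12
```

```text
[ 0.5086 -0.4139  0.0561] [0.3818 0.0945 0.0288] 22.55 0.08548757944592895
(array([-0.9309,  0.8642, -1.3094]), array([0.0001, 0.003 , 0.0027]))
```

View pics/w12.png

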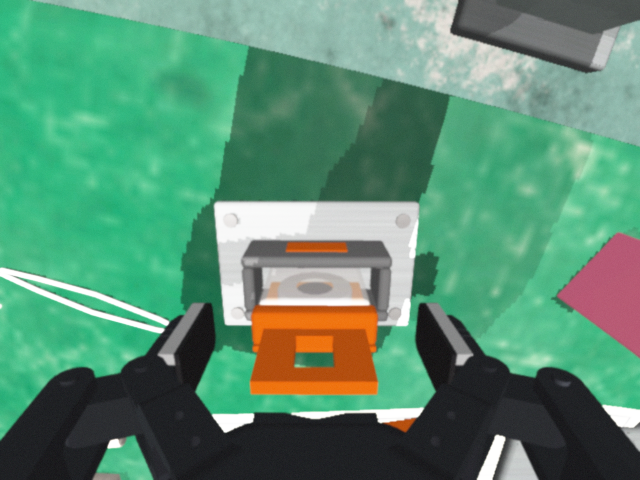

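View pics/w12s.png

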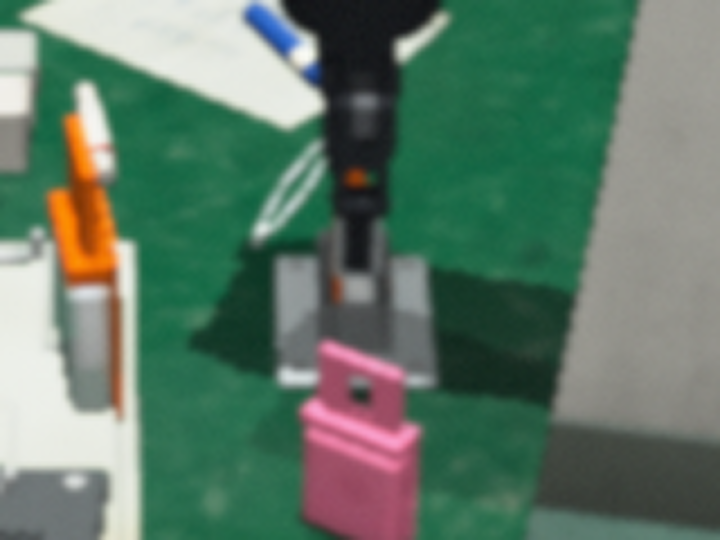

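Emit:
jog_arm(commands=[[-5, 0, 0, 0, 0, 0], [-10, 0, 0, 0, 0, 0], [-15, 0, 0, 0, 0, 0], [-20, 0, 0, 0, 0, 0], [-25, 0, 0, 0, 0, 0], [-30, 0, 0, 0, 0, 0], [-30, 0, 0, 0, 0, 0], [-30, 0, 0, 0, 0, 0], [0, 0, 30, 0, 0, 0], [0, 0, 30, 0, 0, 0], [0, 0, 0, 0, 0, 0]])

```text
clock: 23.8
position: [0.5683, -0.3999, 0.2422]
tool_rot: [-0.739, 1.559, -0.521]
force: [-0.0, 0.4, -0.8]
grip_width: 0.0854
```

```bash
python3 d.py .5071 -.4133 .057 w13; python3 -c "
from h import *
P=pose('wrist');T,S=pose('top'),pose('side')
for c,Q in (('wrist',P),('top',T),('side',S)):
  grab_frame(c)
  for n in ('orange_pack_center','blue_pack_center','orange_pack_slot'):
    for d in nets.pinpoint(c,n): print(c,n,np.round(d['location'],1),round(d['p'],2),'at z=.052',onz(Q,d['location'],.052).round(4))
print(observe()['clock'],observe()['force'])
"
```

```text
[ 0.5683 -0.3999  0.2422] [-0.0004  0.4377 -0.8248] 23.8 0.08536240212877816
(array([184.6398,   1.6155, -64.2946]), array([-0.0001,  0.0088,  0.008 ]))
wrist orange_pack_center [499.1 153. ] 0.89 at z=.052 [ 0.4759 -0.2545  0.052 ]
wrist orange_pack_center [370.6 287.1] 0.74 at z=.052 [ 0.6287 -0.3328  0.052 ]
wrist orange_pack_center [318.5 148.6] 0.58 at z=.052 [ 0.5079 -0.4133  0.052 ]
wrist orange_pack_slot [515.8 155.8] 0.93 at z=.052 [ 0.4747 -0.2387  0.052 ]
wrist orange_pack_slot [374.8 303. ] 0.91 at z=.052 [ 0.6451 -0.3239  0.052 ]
wrist orange_pack_slot [315.2 153.5] 0.74 at z=.052 [ 0.5127 -0.4153  0.052 ]
top orange_pack_center [417.3 291.9] 0.85 at z=.052 [ 0.5108 -0.4203  0.052 ]
top orange_pack_center [375.9 235.8] 0.85 at z=.052 [ 0.6223 -0.3415  0.052 ]
top orange_pack_center [331.9 308. ] 0.69 at z=.052 [ 0.4773 -0.2544  0.052 ]
top blue_pack_center [228.3 216.4] 0.71 at z=.052 [ 0.6583 -0.0438  0.052 ]
top orange_pack_slot [418.2 287.1] 0.84 at z=.052 [ 0.5202 -0.4224  0.052 ]
top orange_pack_slot [296.8 203.2] 0.7 at z=.052 [ 0.6884 -0.1816  0.052 ]
top orange_pack_slot [328.9 307.3] 0.66 at z=.052 [ 0.4786 -0.2486  0.052 ]
top orange_pack_slot [375.4 228. ] 0.56 at z=.052 [ 0.6385 -0.3408  0.052 ]
side orange_pack_center [357.4 244.7] 0.85 at z=.052 [ 0.5052 -0.3984  0.052 ]
side orange_pack_center [297.4 249.7] 0.85 at z=.052 [ 0.6256 -0.3505  0.052 ]
side orange_pack_center [359. 286.] 0.68 at z=.052 [ 0.4747 -0.2498  0.052 ]
side blue_pack_center [239.6 307.8] 0.92 at z=.052 [ 0.6773 -0.1321  0.052 ]
side orange_pack_slot [297.6 229.1] 0.84 at z=.052 [ 0.6479 -0.4342  0.052 ]
side orange_pack_slot [359.  230.7] 0.8 at z=.052 [ 0.5124 -0.4575  0.052 ]
side orange_pack_slot [362.4 276.9] 0.58 at z=.052 [ 0.4736 -0.2817  0.052 ]
24.55 [ 0.40280452 -0.81759705 -0.75755912]
```

View pics/w13.png

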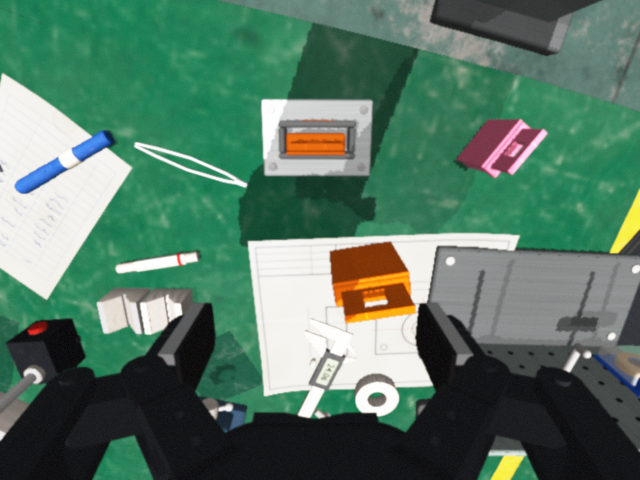

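View pics/w13s.png

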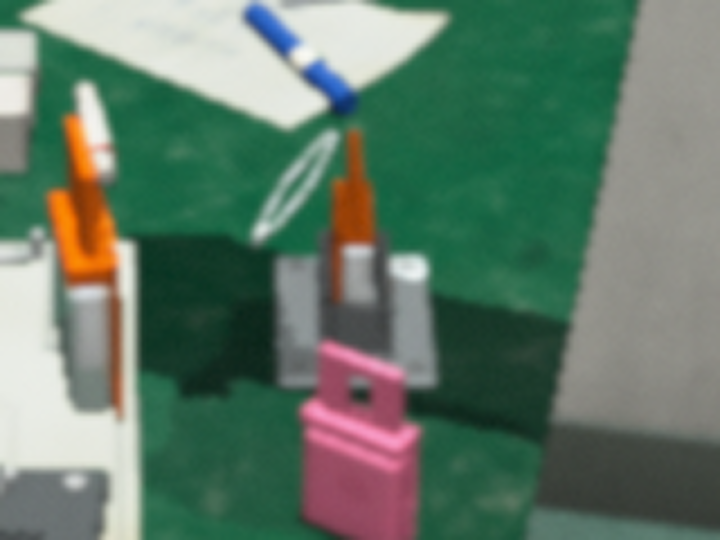

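```bash
python3 -c "
from h import *
T,S=pose('top'),pose('side')
print(tri([ray(T,(417.3,291.9)),ray(S,(357.4,244.7))]),tri([ray(T,(418.2,287.1)),ray(S,(359,230.7))]),tri([ray(T,(228.3,216.4)),ray(S,(239.6,307.8))]))
print(bot.job_done())"
```

```text
(array([ 0.51118622, -0.42390721,  0.03609819]), [np.float64(1.756126101065893), np.float64(1.7561261010658324)]) (array([ 0.51116485, -0.41737054,  0.07630572]), [np.float64(5.3944675321941125), np.float64(5.3944675321940245)]) (array([ 0.64206509, -0.05570757,  0.11485327]), [np.float64(2.5634047772736515), np.float64(2.563404777273828)])
the job is handed in; nothing more can be done
None
```

The orange pack is off its peg and standing upright in the kit holder's slot. It is released, the gripper is well clear, and I handed the job in at about 24.6 s. No verdict is reported.

- **Removal:** I gripped the case and lifted it until the slot's bottom edge just touched the peg at about 12 mm. From the images, the outer half of the peg bends up by about 0.19 rad. I tilted the pack to match that slope, felt the bottom edge again near the tip, and slid it off. Readings on the peg never passed about 3.5 N, of which the pack's weight is about 1.5 N.
- **Placement:** The pack went into the slot without catching and stopped where I expected the floor (TCP at z = 56.7 mm; I had predicted 57 mm). I then opened the gripper.
- **Last checks that agreed:**
  - The wrist picture shows the pack seated at about (0.508, -0.413), roughly 2 mm from the slot centre.
  - The side picture shows it upright.
  - The blue pack is measured about 3 mm from its first reading, which is within the noise.
- **Check that disagreed:** Locating the pack from the top and side cameras with the networks gave a centre of z = 36 mm and a tab slot of z = 76 mm. I expected 52 and 82 mm. The two points came out 40 mm apart instead of 30, and the tab-slot rays missed each other by about 5 mm. The case is mostly hidden inside the holder, so I trusted the measured floor height and the pictures instead.

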